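# Hang the light shields and strike the lamp

## Robot

A 6-joint arm with a two-finger parallel gripper is mounted at the origin on the work surface. World frame = base frame: x ahead of the robot, y to its left, z up, the work surface at z = 0. Lengths are in m, angles in rad, forces in N, time in s.
With the tool pointing down it reaches from about 0.375 to 0.925 m from the base axis. Payload 5.7 kg.
Tool frame: the origin (TCP) lies midway between the tips of the shut fingers; the grasp point (between the pads) lies 19 mm behind it; y points along the fingers, x is the direction in which the jaws open and shut, and the axes are right-handed (so a half turn about y gives the same grasp; the last joint's range is limited). The gripper opens to 88 mm and grips with 3 to 60 N. Pads are 20 mm wide; open, the fingers measure 115 mm over their backs; the gripper's body (75 mm by 178 mm) begins 61 mm behind the grasp point.
Start: joints at [1.231, 0.359, 1.51, -0, 1.272, -0.115], TCP at [0.134, 0.585, 0.223] pointing down, gripper open.
Joint ranges: [-2.97, 2.97], [-1.01, 2.36], [0.21, 2.38], [-0.96, 4.11], [0.2, 2.71], [-2.98, 2.98]. Speed limits (rad/s): [2.39, 2.39, 3.14, 3.14, 3.14, 3.14].

## Interface

Orientations are given as a unit quaternion [w, x, y, z].
In Python, from plant import arm gives the robot as it stands.
- The arm moves only by the tool jog_arm, never from a script. Its argument "plan" is one flat list of numbers, 5 for each row, row after row: the opening, from 0 (shut) to 1 (fully open), then the shift along the tool's x, y, z in cm, then the turn about the tool's y in degrees. In form: [hand, tx, ty, tz, turn, hand, tx, ty, tz, turn, ...]. A call has 1 to 12 rows; each row is the pose to reach, as a shift and turn from the pose commanded when the call began, along the tool's axes at that moment; what a row does not reach only later rows make up. A row lasts 1/12 s, in which the tool goes at most 41.7 mm and 7.16 degrees, less where a joint would pass 70% of its speed; a pose out of reach is approached as far as the arm can. A call with a gripper value outside its range is refused whole. The fingers move at their own pace and stop on an object; the grip force is fixed at half the most. Time passes only in rows, so rows that repeat a pose let the fingers close. It gives the time, the measured TCP pose, the force and the opening at its end, in the units of the state.
- arm.observe(): the state, without advancing time (a new reading comes with each control period).
- arm.grab_frame(name): name is "side" or "top" or "wrist"; returns a dict with "frame" (480x640x3 uint8, red, green, blue), "mtx" (3x3 intrinsics, pixels), "T" (4x4, takes a point from camera to world coordinates). Camera axes: x right, y up, looking along -z (the intrinsics and any distortion apply to the point x, -y, -z); pixel columns grow to the right and rows downward; lengths in m; the calibration is good to about 2 mm. A picture is of the moment at which its call begins. There is no depth.
- arm.hand_in(): hands the job in, once; it reports no verdict.
The state is a dict: "t": time; "joint_positions": joint angles; "qd": joint speeds; "effort": joint torques, N m; "position": TCP position; "orientation": TCP orientation; "ft_force": force on the tool from outside, world axes, zero at the start; "ft_torque": the same for the moment, N m; "gripper_width": opening from 0.0 (shut) to 1.0 (fully open).
Only numpy, scipy, OpenCV 4.12 (cv2) and the standard library are available. Lean on these libraries where they do the work, as an engineer would, in place of code of your own. Each camera call takes 0.05 s, during which the arm holds its last target.

## Task

Get the imaging bay in use - the one with the blue camera behind it - ready: hang every amber light shield on that bay's frame, each with its lip hooked over the top rail and swung down to lie flat on the lower bar, side by side. Only when all of them hang there, twist the red ignition key clockwise to its stop, hold it there for about half a second and let it spring back. Leave the other things on the bench as they are.

Things in the scene. Friction and masses are not known exactly. Their poses are not given: they have to be found in the camera images.
- shield1: amber light shield (3 or 4 in all; absent: None), 120 x 70 mm, 0.11 to 0.22 kg, lying handle up. Origin: at its underside (z 0) below the plate's centre; x along the 120 mm towards the hooked lip, y across, z out of the handle face. Plate z 23 to 28 mm. Handle: white fin in the middle, 50 mm along x, 14 mm thick in y (grip across y), z 28 to 62 mm. Foot wall at the -x end, z 0 to 23 mm
- shield2: amber light shield (3 or 4 in all; absent: None), 120 x 70 mm, 0.11 to 0.22 kg, lying handle up. Origin: at its underside (z 0) below the plate's centre; x along the 120 mm towards the hooked lip, y across, z out of the handle face. Plate z 23 to 28 mm. Handle: white fin in the middle, 50 mm along x, 14 mm thick in y (grip across y), z 28 to 62 mm. Foot wall at the -x end, z 0 to 23 mm
- shield3: amber light shield (3 or 4 in all; absent: None), 120 x 70 mm, 0.11 to 0.22 kg, lying handle up. Origin: at its underside (z 0) below the plate's centre; x along the 120 mm towards the hooked lip, y across, z out of the handle face. Plate z 23 to 28 mm. Handle: white fin in the middle, 50 mm along x, 14 mm thick in y (grip across y), z 28 to 62 mm. Foot wall at the -x end, z 0 to 23 mm
- shield4: amber light shield (3 or 4 in all; absent: None), 120 x 70 mm, 0.11 to 0.22 kg, lying handle up. Origin: at its underside (z 0) below the plate's centre; x along the 120 mm towards the hooked lip, y across, z out of the handle face. Plate z 23 to 28 mm. Handle: white fin in the middle, 50 mm along x, 14 mm thick in y (grip across y), z 28 to 62 mm. Foot wall at the -x end, z 0 to 23 mm
- shield1_hook (a point): where the rail's axis lies in this shield's hook when seated: (49, 0, 18) mm in its frame. The lip: at the +x end a wall (x 54 to 60 mm) goes down from the plate to z 0; from its foot a flange (z 0 to 5 mm) runs back to x 36 mm, a hook open towards -x, 18 mm deep and 18 mm high inside
- shield2_hook (a point): where the rail's axis lies in this shield's hook when seated: (49, 0, 18) mm in its frame. The lip: at the +x end a wall (x 54 to 60 mm) goes down from the plate to z 0; from its foot a flange (z 0 to 5 mm) runs back to x 36 mm, a hook open towards -x, 18 mm deep and 18 mm high inside
- shield3_hook (a point): where the rail's axis lies in this shield's hook when seated: (49, 0, 18) mm in its frame. The lip: at the +x end a wall (x 54 to 60 mm) goes down from the plate to z 0; from its foot a flange (z 0 to 5 mm) runs back to x 36 mm, a hook open towards -x, 18 mm deep and 18 mm high inside
- shield4_hook (a point): where the rail's axis lies in this shield's hook when seated: (49, 0, 18) mm in its frame. The lip: at the +x end a wall (x 54 to 60 mm) goes down from the plate to z 0; from its foot a flange (z 0 to 5 mm) runs back to x 36 mm, a hook open towards -x, 18 mm deep and 18 mm high inside
- bay_left: sloped white front frame of the left imaging bay, fixed. Origin on the bench under its top rail; x away from the robot, y to its left, z up. Lower bar: 10 mm diameter, 79 mm down the slope from the rail (x -45, z 85 mm). A shield hanging flat has the rail in its hook's corner, its underside on both bars, handle to the robot, its x axis pointing up and away, 55 degrees above level.
- bay_left_rail (a point): middle of the left bay's top rail: steel bar, 10 mm diameter, along the bay's y, axis 150 mm above the bench, free over y -170 to 170 mm between side posts. It takes four shields side by side, 82 mm apart (y -123, -41, 41, 123 mm). The lip goes over it from above, flange on the far side; a shield let go with its lip over the rail swings down onto the lower bar by its weight
- bay_right: sloped white front frame of the right imaging bay, fixed. Origin on the bench under its top rail; x away from the robot, y to its left, z up. Lower bar: 10 mm diameter, 79 mm down the slope from the rail (x -45, z 85 mm). A shield hanging flat has the rail in its hook's corner, its underside on both bars, handle to the robot, its x axis pointing up and away, 55 degrees above level.
- bay_right_rail (a point): middle of the right bay's top rail: steel bar, 10 mm diameter, along the bay's y, axis 150 mm above the bench, free over y -170 to 170 mm between side posts. It takes four shields side by side, 82 mm apart (y -123, -41, 41, 123 mm). The lip goes over it from above, flange on the far side; a shield let go with its lip over the rail swings down onto the lower bar by its weight
- camera: blue finned camera head, 78 mm wide, on a grey column, 160 mm high in all, fixed behind one of the two bays (about 0.15 m beyond its rail): this is the bay in use. Origin on the bench under it
- blank: the other column, with only a flat grey cap (105 mm high), fixed behind the bay that is not in use. Origin on the bench under it
- lamp_box: white lamp ignition box, 110 x 110 x 70 mm, fixed between the bays, the red ignition key on its top. Origin on the bench under its centre
- key (a joint): turn of the red ignition key about its upright axis, rad: 0 at rest, clockwise from above is positive, stop at 1.2. A spring (0.1 N m/rad) brings it back to 0 when let go
- key_grip (a point): point on the key's axis 10 mm under its top, 104 mm above the bench, orientation turning with the key. The key is a bar 50 mm long along x, 14 mm thick in y (grip across y), 32 mm tall (82 to 114 mm above the bench), on a black disc of 48 mm diameter
- mouse1: grey computer mouse, 100 x 58 x 34 mm, a bystander to leave alone; origin under its centre
- mouse2: grey computer mouse, 100 x 58 x 34 mm, a bystander to leave alone; origin under its centre
- cleaner: small amber bottle, 44 mm diameter, 90 mm high, a bystander to leave alone; origin under its centre
- immersion_oil: small pale jar with a white cap, 36 mm diameter, 60 mm high, a bystander to leave alone; origin under its centre
- slide_box: blue slide box, 85 x 48 x 35 mm, a bystander to leave alone; origin under its centre
- lens_case: black lens case, 60 mm diameter and high, a bystander to leave alone; origin under its centre
- wipes: cardboard box of wipes, 120 x 110 x 80 mm, a bystander to leave alone; origin under its centre
Not all that is in view belongs to the job. What is shaped like the shield1 but green is not meant.

How it is judged:
On the way, in this order (a step that is already met when the one before it is completed fails the run):
1. every shield hangs flat on the rail of the bay with the blue camera, let go (((horizontal distance between camera and bay_left below 0.3 m and (x of shield1_hook in the frame of bay_left between -0.01 and 0.01 m and z of shield1_hook in the frame of bay_left between 0.14 and 0.16 m and y of shield1_hook in the frame of bay_left between -0.14 and 0.14 m and angle between shield1's own z axis and vertical between 0.84 and 1.1 rad and angle between the y axis of shield1 and the y axis of bay_left, either way round below 0.12 rad and linear speed of shield1 below 0.03 m/s and contact force between shield1 and the fingers below 0.1 N) and (x of shield2_hook in the frame of bay_left between -0.01 and 0.01 m and z of shield2_hook in the frame of bay_left between 0.14 and 0.16 m and y of shield2_hook in the frame of bay_left between -0.14 and 0.14 m and angle between shield2's own z axis and vertical between 0.84 and 1.1 rad and angle between the y axis of shield2 and the y axis of bay_left, either way round below 0.12 rad and linear speed of shield2 below 0.03 m/s and contact force between shield2 and the fingers below 0.1 N) and (x of shield3_hook in the frame of bay_left between -0.01 and 0.01 m and z of shield3_hook in the frame of bay_left between 0.14 and 0.16 m and y of shield3_hook in the frame of bay_left between -0.14 and 0.14 m and angle between shield3's own z axis and vertical between 0.84 and 1.1 rad and angle between the y axis of shield3 and the y axis of bay_left, either way round below 0.12 rad and linear speed of shield3 below 0.03 m/s and contact force between shield3 and the fingers below 0.1 N) and (x of shield4_hook in the frame of bay_left between -0.01 and 0.01 m and z of shield4_hook in the frame of bay_left between 0.14 and 0.16 m and y of shield4_hook in the frame of bay_left between -0.14 and 0.14 m and angle between shield4's own z axis and vertical between 0.84 and 1.1 rad and angle between the y axis of shield4 and the y axis of bay_left, either way round below 0.12 rad and linear speed of shield4 below 0.03 m/s and contact force between shield4 and the fingers below 0.1 N)) or (horizontal distance between camera and bay_right below 0.3 m and (x of shield1_hook in the frame of bay_right between -0.01 and 0.01 m and z of shield1_hook in the frame of bay_right between 0.14 and 0.16 m and y of shield1_hook in the frame of bay_right between -0.14 and 0.14 m and angle between shield1's own z axis and vertical between 0.84 and 1.1 rad and angle between the y axis of shield1 and the y axis of bay_right, either way round below 0.12 rad and linear speed of shield1 below 0.03 m/s and contact force between shield1 and the fingers below 0.1 N) and (x of shield2_hook in the frame of bay_right between -0.01 and 0.01 m and z of shield2_hook in the frame of bay_right between 0.14 and 0.16 m and y of shield2_hook in the frame of bay_right between -0.14 and 0.14 m and angle between shield2's own z axis and vertical between 0.84 and 1.1 rad and angle between the y axis of shield2 and the y axis of bay_right, either way round below 0.12 rad and linear speed of shield2 below 0.03 m/s and contact force between shield2 and the fingers below 0.1 N) and (x of shield3_hook in the frame of bay_right between -0.01 and 0.01 m and z of shield3_hook in the frame of bay_right between 0.14 and 0.16 m and y of shield3_hook in the frame of bay_right between -0.14 and 0.14 m and angle between shield3's own z axis and vertical between 0.84 and 1.1 rad and angle between the y axis of shield3 and the y axis of bay_right, either way round below 0.12 rad and linear speed of shield3 below 0.03 m/s and contact force between shield3 and the fingers below 0.1 N) and (x of shield4_hook in the frame of bay_right between -0.01 and 0.01 m and z of shield4_hook in the frame of bay_right between 0.14 and 0.16 m and y of shield4_hook in the frame of bay_right between -0.14 and 0.14 m and angle between shield4's own z axis and vertical between 0.84 and 1.1 rad and angle between the y axis of shield4 and the y axis of bay_right, either way round below 0.12 rad and linear speed of shield4 below 0.03 m/s and contact force between shield4 and the fingers below 0.1 N)))), for 0.3 s.
2. the ignition key is held at its stop (value of joint key above 1.08 rad), for 0.2 s.
3. the key has sprung back (value of joint key below 0.12 rad), for 0.2 s.
At the end, for the whole second after the job is handed in: every shield present hangs on the rail of the bay with the blue camera: seated on the rail within 10 mm, within 140 mm of the rail's middle, its face at 55 degrees (within about 7) to level, square to the rail within 0.12 rad, at rest and let go; the key is back below 0.12 rad (((horizontal distance between camera and bay_left below 0.3 m and (x of shield1_hook in the frame of bay_left between -0.01 and 0.01 m and z of shield1_hook in the frame of bay_left between 0.14 and 0.16 m and y of shield1_hook in the frame of bay_left between -0.14 and 0.14 m and angle between shield1's own z axis and vertical between 0.84 and 1.1 rad and angle between the y axis of shield1 and the y axis of bay_left, either way round below 0.12 rad and linear speed of shield1 below 0.03 m/s and contact force between shield1 and the fingers below 0.1 N) and (x of shield2_hook in the frame of bay_left between -0.01 and 0.01 m and z of shield2_hook in the frame of bay_left between 0.14 and 0.16 m and y of shield2_hook in the frame of bay_left between -0.14 and 0.14 m and angle between shield2's own z axis and vertical between 0.84 and 1.1 rad and angle between the y axis of shield2 and the y axis of bay_left, either way round below 0.12 rad and linear speed of shield2 below 0.03 m/s and contact force between shield2 and the fingers below 0.1 N) and (x of shield3_hook in the frame of bay_left between -0.01 and 0.01 m and z of shield3_hook in the frame of bay_left between 0.14 and 0.16 m and y of shield3_hook in the frame of bay_left between -0.14 and 0.14 m and angle between shield3's own z axis and vertical between 0.84 and 1.1 rad and angle between the y axis of shield3 and the y axis of bay_left, either way round below 0.12 rad and linear speed of shield3 below 0.03 m/s and contact force between shield3 and the fingers below 0.1 N) and (x of shield4_hook in the frame of bay_left between -0.01 and 0.01 m and z of shield4_hook in the frame of bay_left between 0.14 and 0.16 m and y of shield4_hook in the frame of bay_left between -0.14 and 0.14 m and angle between shield4's own z axis and vertical between 0.84 and 1.1 rad and angle between the y axis of shield4 and the y axis of bay_left, either way round below 0.12 rad and linear speed of shield4 below 0.03 m/s and contact force between shield4 and the fingers below 0.1 N)) or (horizontal distance between camera and bay_right below 0.3 m and (x of shield1_hook in the frame of bay_right between -0.01 and 0.01 m and z of shield1_hook in the frame of bay_right between 0.14 and 0.16 m and y of shield1_hook in the frame of bay_right between -0.14 and 0.14 m and angle between shield1's own z axis and vertical between 0.84 and 1.1 rad and angle between the y axis of shield1 and the y axis of bay_right, either way round below 0.12 rad and linear speed of shield1 below 0.03 m/s and contact force between shield1 and the fingers below 0.1 N) and (x of shield2_hook in the frame of bay_right between -0.01 and 0.01 m and z of shield2_hook in the frame of bay_right between 0.14 and 0.16 m and y of shield2_hook in the frame of bay_right between -0.14 and 0.14 m and angle between shield2's own z axis and vertical between 0.84 and 1.1 rad and angle between the y axis of shield2 and the y axis of bay_right, either way round below 0.12 rad and linear speed of shield2 below 0.03 m/s and contact force between shield2 and the fingers below 0.1 N) and (x of shield3_hook in the frame of bay_right between -0.01 and 0.01 m and z of shield3_hook in the frame of bay_right between 0.14 and 0.16 m and y of shield3_hook in the frame of bay_right between -0.14 and 0.14 m and angle between shield3's own z axis and vertical between 0.84 and 1.1 rad and angle between the y axis of shield3 and the y axis of bay_right, either way round below 0.12 rad and linear speed of shield3 below 0.03 m/s and contact force between shield3 and the fingers below 0.1 N) and (x of shield4_hook in the frame of bay_right between -0.01 and 0.01 m and z of shield4_hook in the frame of bay_right between 0.14 and 0.16 m and y of shield4_hook in the frame of bay_right between -0.14 and 0.14 m and angle between shield4's own z axis and vertical between 0.84 and 1.1 rad and angle between the y axis of shield4 and the y axis of bay_right, either way round below 0.12 rad and linear speed of shield4 below 0.03 m/s and contact force between shield4 and the fingers below 0.1 N))) and value of joint key below 0.12 rad); the robot touches nothing.
It fails at once if the key is turned while a shield still lies on the bench (value of joint key above 0.6 rad and height (world z) of any of shield1, shield2, shield3, shield4 below 0.035 m).
It fails at once if a bystander is pushed more than 60 mm or knocked over (distance of any of mouse1, mouse2, cleaner, immersion_oil, slide_box, lens_case, wipes from where it was at the start of the episode above 0.06 m or angle between any of mouse1, mouse2, cleaner, immersion_oil, slide_box, lens_case, wipes's own z axis and vertical above 0.7 rad).
Of shield1, shield2, shield3, shield4 only 3 to 4 are there at a start; the rules pass over those that are not, and their reading is None.
At some moment in a run one of shield1, shield2, shield3, shield4 may be knocked a few centimetres aside while the robot is not near it.
Once in a run the grip may slacken for a moment while it holds something.
It also fails if it takes over 210 s, if anything falls off the work surface, if the arm or the gripper's body presses on something with over 40 N, if the wrist force passes 120 N, or if a joint passes its speed limit or range.

## Working session

There is one attempt and no reset: what is moved stays moved. The work goes in short steps, Python scripts to look and compute and a tool call to move; the robot and the scene stay as the last step left them, time stands still between calls to the robot, and variables do not carry over. Pictures are saved under pics/ and viewed, and the job is handed in when it is done.

Besides the shell and the picture viewer there is one more tool, called after "Request:" as name(argument=value, ...) on one line, values as JSON. jog_arm: Moves the arm, as the interface text tells. Its arguments: {"type":"object","properties":{"plan":{"type":"array"}},"required":["plan"]}

```bash
ls; mkdir -p pics
cat > h.py <<'E'
import numpy as np, cv2
from plant import arm
from scipy.spatial.transform import Rotation as R
def grab(n,f):
    d=arm.grab_frame(n); cv2.imwrite('pics/'+f,d['frame'][:,:,::-1]); np.savez('pics/'+f[:-4]+'.npz',mtx=d['mtx'],T=d['T'],frame=d['frame']); return d
def load(f): return dict(np.load('pics/'+f+'.npz'))
def ray(d,u,v):
    K=d['mtx'];T=d['T']; a=np.linalg.solve(K,[u,v,1.]); c=np.array([a[0],-a[1],-a[2]]); return T[:3,3],T[:3,:3]@c
def atz(d,u,v,z):
    o,r=ray(d,u,v); return o+r*(z-o[2])/r[2]
def proj(d,p):
    T=d['T'];c=T[:3,:3].T@(np.asarray(p,float)-T[:3,3]); q=d['mtx']@np.array([c[0],-c[1],-c[2]]); return q[:2]/q[2]
def crop(f,u0,v0,u1,v1,s,out):
    im=cv2.imread('pics/'+f+'.png')[v0:v1,u0:u1]; cv2.imwrite('pics/'+out,cv2.resize(im,None,fx=s,fy=s,interpolation=cv2.INTER_CUBIC))
E
python3 - <<'E'
from h import *
print(arm.observe())
for n in ['side','top','wrist']:
    d=grab(n,n+'0.png'); print(n,d['mtx'],d['T'])
E
```

```text
pics
{'t': 0.0, 'joint_positions': array([ 1.23089118e+00,  3.59472993e-01,  1.51142600e+00, -3.88128341e-05,
        1.27246982e+00, -1.15107816e-01]), 'qd': array([ 0.00084872, -0.00132117,  0.0010259 , -0.00081951, -0.00013975,
       -0.00142258]), 'effort': array([ 1.62436274e-03, -5.15393186e+01, -2.70731038e+01,  6.73984154e-02,
        3.52124067e-02, -1.31018396e-04]), 'position': array([0.13354313, 0.58425269, 0.22183109]), 'orientation': array([-0.55257973,  0.55326686,  0.44024107, -0.44129268]), 'ft_force': array([ 1.45875336,  0.25598569, -0.15917787]), 'ft_torque': array([-0.03405971,  0.00650585, -0.03500462]), 'gripper_width': 1.0024296140620574}
side [[461.08238312   0.         323.11898286]
 [  0.         461.08238312 250.39848544]
 [  0.           0.           1.        ]] [[ 0.89909828  0.27379823 -0.3415506   0.08701932]
 [-0.43773411  0.55639918 -0.70626397 -0.92486283]
 [-0.00333535  0.78450907  0.62010838  0.89429151]
 [ 0.          0.          0.          1.        ]]
top [[607.39725288   0.         322.97451254]
 [  0.         607.39725288 232.7627676 ]
 [  0.           0.           1.        ]] [[ 1.30452570e-02  9.96132300e-01 -8.68922421e-02  3.79799730e-01]
 [-9.99911876e-01  1.32098324e-02  1.31925857e-03 -8.72458373e-03]
 [ 2.46198803e-03  8.68673747e-02  9.96216843e-01  1.63522074e+00]
 [ 0.00000000e+00  0.00000000e+00  0.00000000e+00  1.00000000e+00]]
wrist [[369.78434949   0.         314.69011935]
 [  0.         369.78434949 245.92657222]
 [  0.           0.           1.        ]] [[ 0.22345383 -0.93983233 -0.2584252   0.0640242 ]
 [ 0.97471298  0.21498569  0.06095711  0.60126669]
 [-0.00173175 -0.26551149  0.96410614  0.38287906]
 [ 0.          0.          0.          1.        ]]
```

View pics/top0.png

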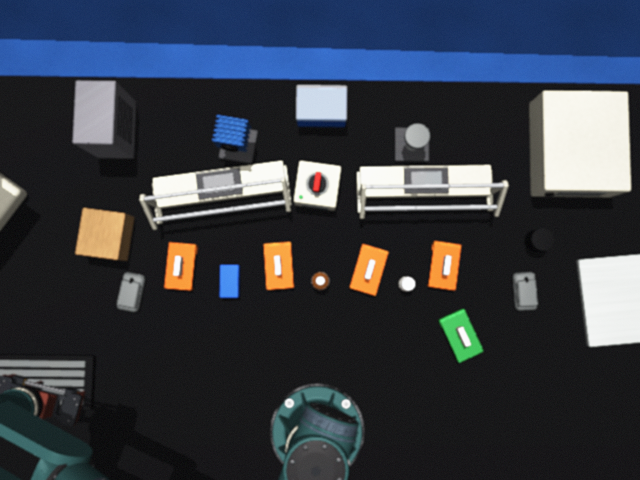

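View pics/side0.png

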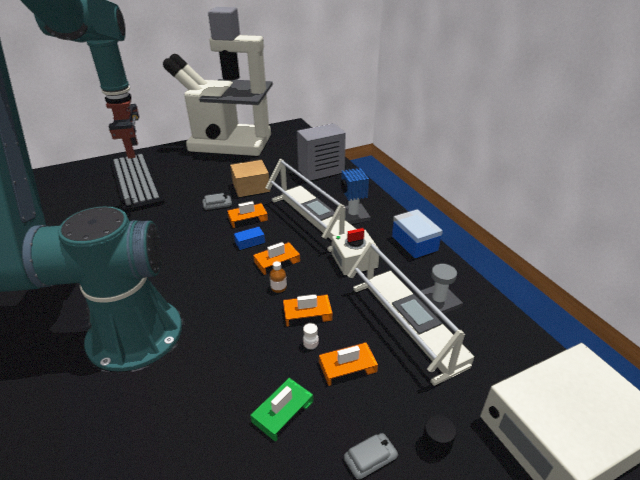

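View pics/wrist0.png

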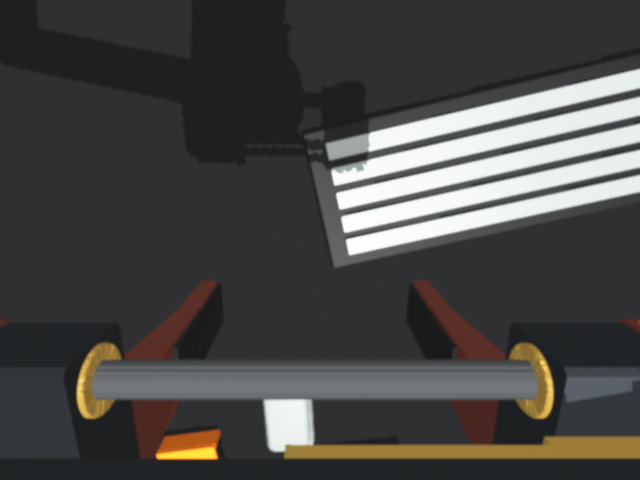

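The blue camera, at top (230,132), stands behind the left bay, so that is the bay in use. There are four amber shields, at top (180,267), (279,266), (369,270) and (446,266). The similar shape at (461,335) is green, so I exclude it. I'll enlarge to confirm this and find the lip ends.

Run:
```python
from h import *
crop('top0',140,90,350,310,3.0,'c1.png') if 0 else crop('top0',135,100,345,300,3.0,'c1.png')
crop('top0',300,230,500,370,4.0,'c2.png')
crop('side0',210,190,410,340,4.0,'c3.png')
crop('side0',240,280,440,430,4.0,'c4.png')
```

```text
(no output)
```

View pics/c1.png

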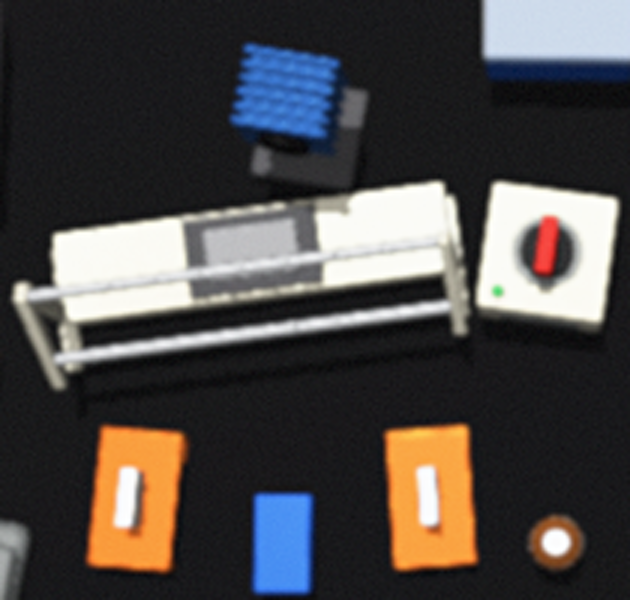

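View pics/c2.png

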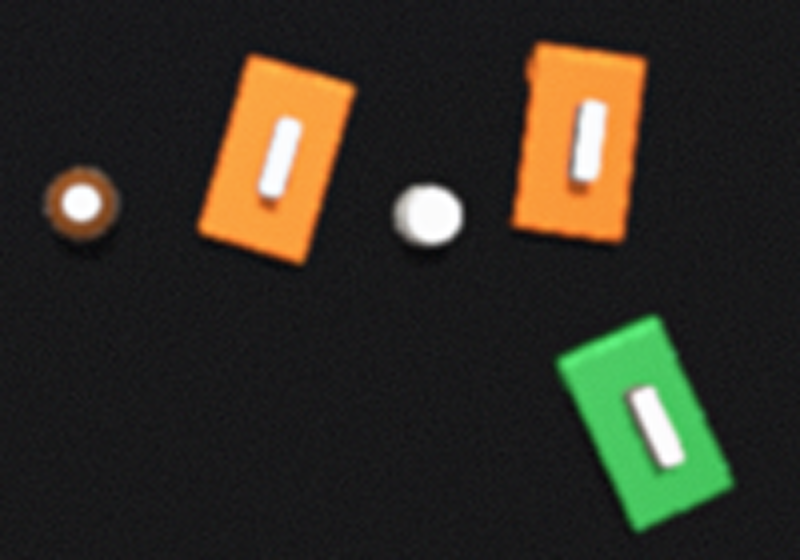

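View pics/c3.png

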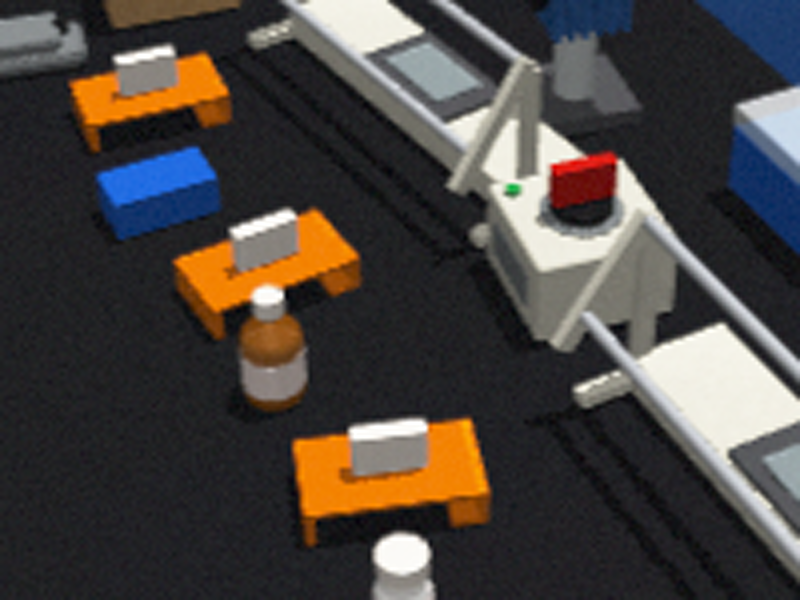

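View pics/c4.png

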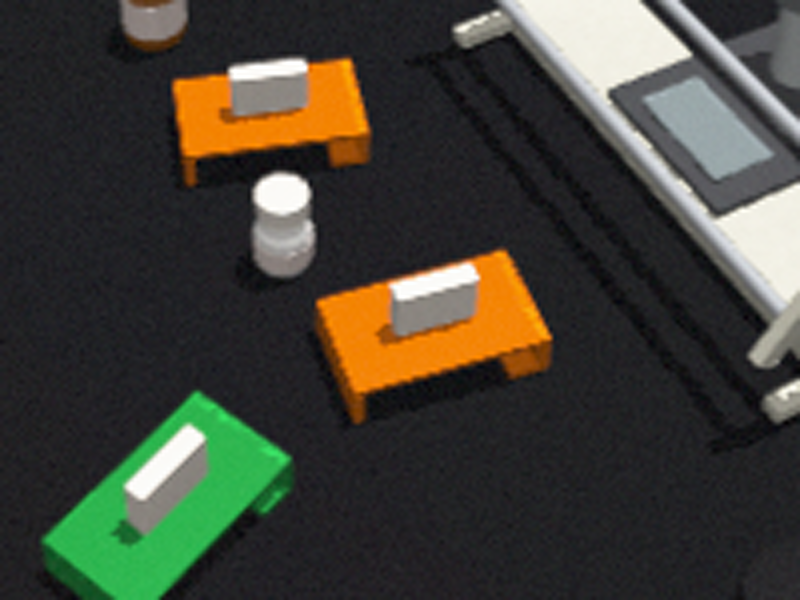

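All four lips point away from the robot: in the side crops the flange box is at the bay end and the thin foot wall at the robot end. Next I measure the bay, key and shields.

```bash
cat >> h.py <<'E'
def amber(d):
    hsv=cv2.cvtColor(d['frame'],cv2.COLOR_RGB2HSV); m=cv2.inRange(hsv,(5,150,120),(22,255,255)); n,l,s,c=cv2.connectedComponentsWithStats(m)
    return l,s,c,hsv
def shields(d,lo=600):
    l,s,c,hsv=amber(d); out=[]
    for i in range(1,len(s)):
        if s[i,4]<lo: continue
        x,y,w,h=s[i,:4]
        pts=np.argwhere(l==i)[:,::-1].astype(np.float32)
        r=cv2.minAreaRect(pts)
        m=np.zeros(l.shape,np.uint8); hull=cv2.convexHull(pts.astype(np.int32)); cv2.fillConvexPoly(m,hull,255)
        wm=(hsv[:,:,1]<60)&(hsv[:,:,2]>180)&(m>0); 
        wp=np.argwhere(wm)[:,::-1].astype(np.float32)
        out.append((s[i],c[i],r,cv2.minAreaRect(wp) if len(wp)>10 else None,hull))
    return out
def rect3(d,r,z):
    P=np.array([atz(d,u,v,z) for u,v in cv2.boxPoints(r)]); c=P.mean(0)
    e=[P[1]-P[0],P[2]-P[1]]; L=[np.linalg.norm(a) for a in e]; k=int(np.argmax(L)); a=e[k]; a=a if a[0]>0 else -a
    return c[:2],np.degrees(np.arctan2(a[1],a[0])),max(L),min(L)
E
python3 - <<'E'
from h import *
np.set_printoptions(precision=4,suppress=True)
d=load('top0')
for s,c,r,w,h in shields(d):
    print(c, 'plate',rect3(d,r,.028)); print('   fin',rect3(d,w,.062))
for nm,z,p in [('rail',.15,[(145,199),(283.3,180)]),('low',.085,[(155,219.3),(286.7,202.3)])]:
    P=[atz(d,*q,z) for q in p]; v=P[1]-P[0]; print(nm,P,np.linalg.norm(v),np.degrees(np.arctan2(v[0],-v[1])))
s=load('side0')
crop('side0',260,150,370,250,7,'c5.png'); crop('top0',290,150,350,215,9,'c6.png')
E
```

```text
[278.1344 265.1815] plate (array([0.4327, 0.1067]), np.float64(4.576518541791855), np.float64(0.12445927022439245), np.float64(0.07539812812214797))
   fin (array([0.4317, 0.107 ]), np.float64(1.099539950240389), np.float64(0.0465374815567588), np.float64(0.015542012411208079))
[443.9595 264.9431] plate (array([ 0.4388, -0.3322]), np.float64(-7.470580438229115), np.float64(0.12478687398015384), np.float64(0.07688068982089051))
   fin (array([ 0.4385, -0.333 ]), np.float64(-7.361584829682173), np.float64(0.05018499727750325), np.float64(0.01509022078305015))
[180.0263 265.6214] plate (array([0.4277, 0.3658]), np.float64(-3.984244245291658), np.float64(0.1248245667514237), np.float64(0.07699198747734791))
   fin (array([0.427 , 0.3664]), np.float64(-4.384544313647255), np.float64(0.050118756448616596), np.float64(0.015183568286143683))
[368.4829 269.2038] plate (array([ 0.4252, -0.1327]), np.float64(-15.69835061460059), np.float64(0.12489559737342015), np.float64(0.07502924208671387))
   fin (array([ 0.4246, -0.1324]), np.float64(-15.550223915088806), np.float64(0.04977937572505845), np.float64(0.015274264055030665))
rail [array([0.5871, 0.429 , 0.15  ]), array([0.639 , 0.0891, 0.15  ])] 0.3438390195765111 8.690096444801256
low [array([0.544 , 0.4205, 0.085 ]), array([0.5924, 0.0836, 0.085 ])] 0.34041672809660295 8.18742489550026
```

View pics/c5.png

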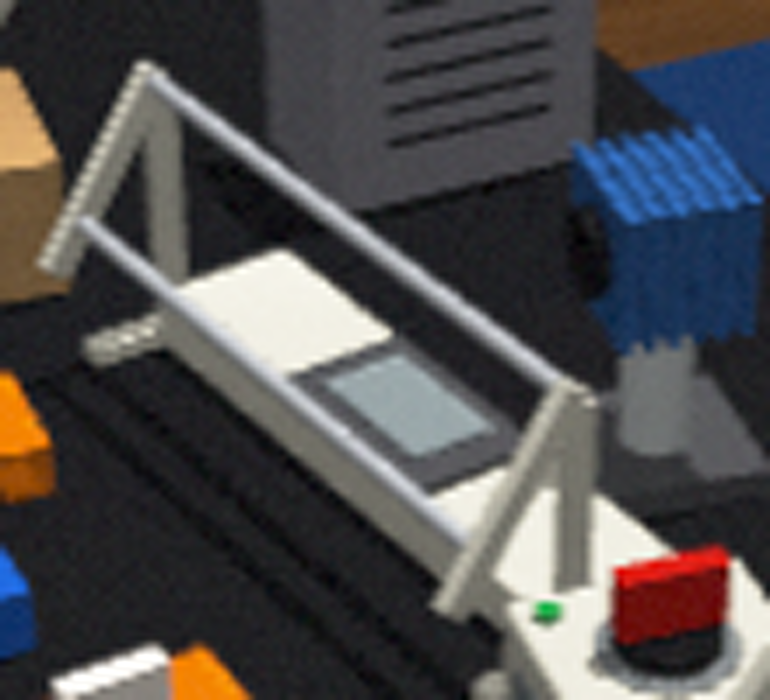

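View pics/c6.png

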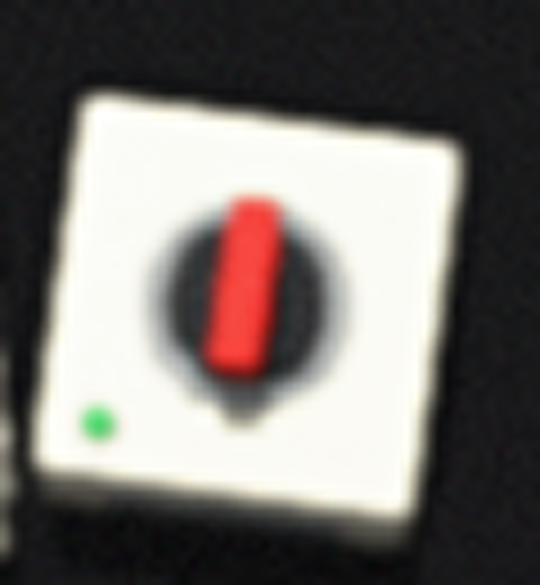

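Run:
```python
from h import *
from scipy.optimize import least_squares
np.set_printoptions(precision=4,suppress=True)
t=load('top0'); s=load('side0')
obs=[(t,'r',1,(145,199)),(t,'r',-1,(283.3,180)),(t,'l',1,(155,219.3)),(t,'l',-1,(286.7,202.3)),
(s,'r',1,(282.1,162.1)),(s,'r',-1,(342.1,205.7)),(s,'l',1,(272.9,182.1)),(s,'l',-1,(326.4,227.9))]
def pt(p,k,sg):
    x,y,a=p; l=np.array([0,.17*sg]) if k=='r' else np.array([-.045,.17*sg])
    c,n=np.cos(a),np.sin(a); return [x+c*l[0]-n*l[1],y+n*l[0]+c*l[1],.15 if k=='r' else .085]
for ob in (obs,obs[:4],obs[4:]):
    f=lambda p:np.concatenate([proj(d,pt(p,k,g))-q for d,k,g,q in ob])
    r=least_squares(f,[.61,.26,.15]); print(r.x,np.degrees(r.x[2])); print(r.fun.reshape(-1,2))
# key: top at z .114
P=[atz(t,290+u/9,150+v/9,.114) for u,v in [(257,200),(232,375)]]
print('key',P,(P[0]+P[1])/2, np.degrees(np.arctan2(*(P[0]-P[1])[[1,0]])))
B=[atz(t,290+u/9,150+v/9,.07) for u,v in [(80,95),(463,145),(412,517),(35,468)]]
print('box',np.mean(B,0),B)
print('key in side',(260+670/7,150+570/7),proj(s,np.append(((P[0]+P[1])/2)[:2],.114)))
# shields check in side: fin top centre
for c in [(.4317,.107),(.4385,-.333),(.427,.3664),(.4246,-.1324)]: print(proj(s,[*c,.062]))
```

```text
[0.6125 0.2592 0.147 ] 8.42286985279647
[[ 0.6727 -0.2162]
 [-0.7897  0.6248]
 [-0.1165  0.3346]
 [-0.3392 -0.1804]
 [ 0.5446 -0.4413]
 [-1.2247  0.1625]
 [-0.3275 -0.1446]
 [ 1.9441  0.8339]]
[0.6129 0.2589 0.1477] 8.462085999712698
[[ 0.8175 -0.3095]
 [-0.6594  0.4399]
 [ 0.0344  0.2431]
 [-0.2022 -0.3603]]
[0.6122 0.2604 0.1462] 8.37567700071986
[[ 0.3786 -0.5814]
 [-1.5284  0.0029]
 [-0.4916 -0.2974]
 [ 1.6441  0.6594]]
key [array([0.6664, 0.0025, 0.114 ]), array([0.6166, 0.0088, 0.114 ])] [0.6415 0.0056 0.114 ] -7.246702445048448
box [0.6437 0.0051 0.07  ] [array([0.7049, 0.0546, 0.07  ]), array([ 0.6917, -0.0568,  0.07  ]), array([ 0.5827, -0.0432,  0.07  ]), array([0.5955, 0.0658, 0.07  ])]
key in side (355.7142857142857, 231.42857142857144) [355.6317 230.5042]
[276.0824 245.1331]
[349.2368 349.8578]
[246.448  203.0412]
[307.4049 296.6908]
```

```bash
cat >> h.py <<'E'
def need(*targets):
    """each target: x,y,z,yaw_deg (direction of the shield x axis). shifts all from current pose"""
    s=arm.observe(); q=s['orientation']; M=R.from_quat([q[1],q[2],q[3],q[0]]).as_matrix(); p=s['position']
    tx=M[:,0]; cur=np.degrees(np.arctan2(tx[1],tx[0]))
    print('t %.1f pos %s jawyaw %.1f down %.4f F %s w %.3f j6 %.2f'%(s['t'],np.round(p,4),cur,M[2,1],np.round(s['ft_force'],1),s['gripper_width'],s['joint_positions'][5]))
    for x,y,z,yaw in targets:
        dl=M.T@(np.array([x,y,z])-p)*100
        dy=(yaw+90-cur+90)%180-90
        print('  shift cm',np.round(dl,2),'turn deg %.1f (or %.1f)'%(-dy,-dy+180 if -dy<0 else -dy-180))
E
python3 - <<'E'
from h import *
s=arm.observe();q=s['orientation'];print(R.from_quat([q[1],q[2],q[3],q[0]]).as_matrix().round(3))
need((.427,.366,.12,-4.3),(.427,.366,.034,-4.3))
E
```

```text
[[ 0.223 -0.    -0.975]
 [ 0.975 -0.001  0.223]
 [-0.001 -1.     0.   ]]
t 0.1 pos [0.1336 0.5844 0.222 ] jawyaw 77.1 down -1.0000 F [0.  0.1 0.2] w 0.999 j6 -0.12
  shift cm [-14.73  10.22 -33.47] turn deg -8.6 (or 171.4)
  shift cm [-14.72  18.82 -33.48] turn deg -8.6 (or 171.4)
```

Request:
jog_arm(plan=[0.6, -14.7, 8, -33.5, -8.6, 0.6, -14.7, 8, -33.5, -8.6, 0.6, -14.7, 8, -33.5, -8.6, 0.6, -14.7, 8, -33.5, -8.6, 0.6, -14.7, 8, -33.5, -8.6, 0.6, -14.7, 8, -33.5, -8.6, 0.6, -14.7, 8, -33.5, -8.6, 0.6, -14.7, 8, -33.5, -8.6, 0.6, -14.7, 8, -33.5, -8.6, 0.6, -14.7, 8, -33.5, -8.6, 0.6, -14.7, 8, -33.5, -8.6, 0.6, -14.7, 8, -33.5, -8.6])

```text
t: 1.15
position: [0.4271, 0.3667, 0.1424]
orientation: [0.519, -0.518, -0.48, 0.481]
ft_force: [-0.8, -0.2, 1.0]
gripper_width: 0.604
```

Run:
```python
from h import *
need((.427,.366,.034,-4.3))
grab('wrist','w1.png')
```

```text
t 1.1 pos [0.4271 0.3667 0.1424] jawyaw 85.6 down -1.0000 F [-0.8 -0.2  1. ] w 0.604 j6 -0.91
  shift cm [-7.000e-02  1.084e+01 -1.000e-02] turn deg -0.1 (or 179.9)
```

View pics/w1.png

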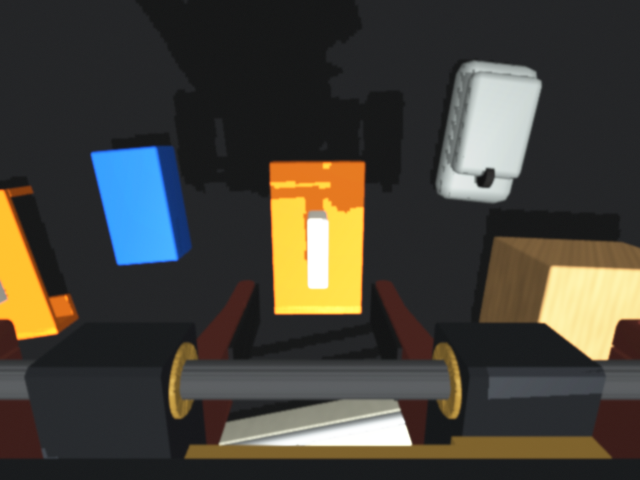

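The fin is centred between the jaws at wrist (317,250). I'm going down to grip it.

Request:
jog_arm(plan=[0.6, 0, 4, 0, 0, 0.6, 0, 8, 0, 0, 0.6, 0, 10.8, 0, 0, 0.6, 0, 10.8, 0, 0, 0.6, 0, 10.8, 0, 0, 0, 0, 10.8, 0, 0, 0, 0, 10.8, 0, 0, 0, 0, 10.8, 0, 0, 0, 0, 10.8, 0, 0, 0, 0, 10.8, 0, 0, 0, 0, 10.8, 0, 0, 0, 0, 10.8, 0, 0])

```text
t: 2.2
position: [0.428, 0.3672, 0.0353]
orientation: [-0.518, 0.518, 0.481, -0.481]
ft_force: [-0.1, 0.7, 4.9]
gripper_width: 0.161
```

Run:
```python
from h import *
need((.427,.366,.24,-4.3))
```

```text
t 2.2 pos [0.428  0.3672 0.0353] jawyaw 85.7 down -1.0000 F [-0.1  0.7  4.9] w 0.161 j6 -0.91
  shift cm [ -0.11 -20.48   0.07] turn deg 0.0 (or -180.0)
```

Request:
jog_arm(plan=[0, 0, -4, 0, 0, 0, 0, -8, 0, 0, 0, 0, -12, 0, 0, 0, 0, -16, 0, 0, 0, 0, -20, 0, 0, 0, 0, -20, 0, 0, 0, 0, -20, 0, 0])

```text
t: 2.78
position: [0.4289, 0.3677, 0.2371]
orientation: [-0.518, 0.519, 0.483, -0.479]
ft_force: [0.5, 1.1, -2.7]
gripper_width: 0.16
```

```bash
cat >> h.py <<'E'
BX,BY,BA=.6125,.2592,8.42
def slot(ly,back,z,extra=0.0):
    """TCP target: rail sits at shield x = back (m), shield bottom height z -> TCP"""
    a=np.radians(BA); lx=-back; return (BX+np.cos(a)*lx-np.sin(a)*ly, BY+np.sin(a)*lx+np.cos(a)*ly, z, BA)
E
python3 - <<'E'
from h import *
# TCP is .0345 above... shield z0 = TCP - .035
for b,z in [(.012,.20),(.012,.134),(.049,.134),(.045,.134)]:
    print(b,z,slot(.123,b,z+.035)); 
need(slot(.123,.012,.235),slot(.123,.012,.169),slot(.123,.049,.169))
grab('side','s1.png'); crop('s1',180,100,380,250,4,'c7.png')
E
```

```text
0.012 0.2 (np.float64(0.5826186587150556), np.float64(0.3791170773618698), 0.23500000000000001, 8.42)
0.012 0.134 (np.float64(0.5826186587150556), np.float64(0.3791170773618698), 0.169, 8.42)
0.049 0.134 (np.float64(0.5460174713514476), np.float64(0.37369922875065315), 0.169, 8.42)
0.045 0.134 (np.float64(0.5499743564718377), np.float64(0.3742849421140279), 0.169, 8.42)
t 2.8 pos [0.4289 0.3677 0.2371] jawyaw 85.7 down -1.0000 F [ 0.5  1.1 -2.7] w 0.160 j6 -0.91
  shift cm [  2.29   0.28 -15.24] turn deg -12.7 (or 167.3)
  shift cm [  2.27   6.88 -15.22] turn deg -12.7 (or 167.3)
  shift cm [  1.46   6.86 -11.61] turn deg -12.7 (or 167.3)
```

View pics/c7.png

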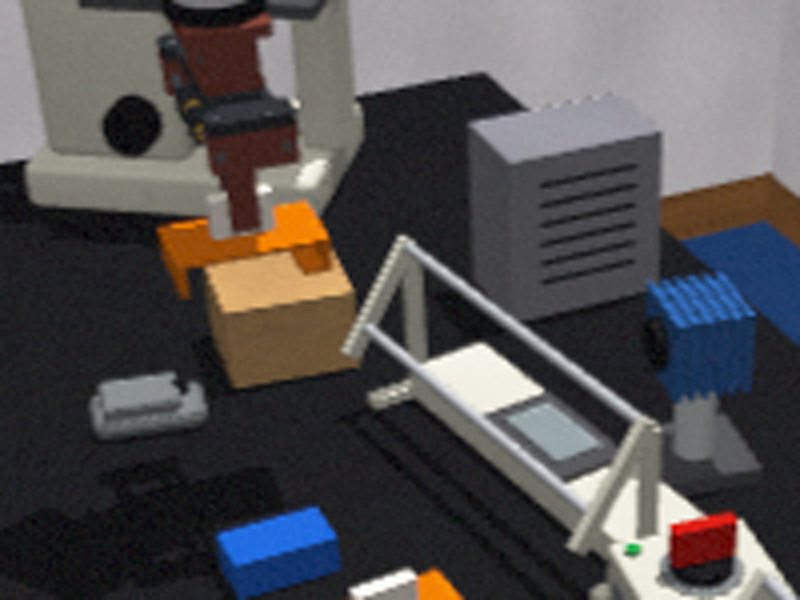

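Request:
jog_arm(plan=[0, 2.3, 0, -4, -4, 0, 2.3, 0, -8, -8, 0, 2.3, 0, -12, -12.7, 0, 2.3, 0, -15.2, -12.7, 0, 2.3, 0, -15.2, -12.7, 0, 2.3, 0, -15.2, -12.7, 0, 2.3, 0, -15.2, -12.7])

```text
t: 3.42
position: [0.5789, 0.3776, 0.2315]
orientation: [0.463, -0.461, -0.533, 0.537]
ft_force: [-0.2, 0.3, -1.5]
gripper_width: 0.155
```

Run:
```python
from h import *
need(slot(.123,.012,.235),slot(.123,.012,.171),slot(.123,.049,.171))
grab('side','s2.png'); crop('s2',210,90,390,240,4,'c8.png')
grab('top','t2.png'); crop('t2',120,110,320,260,4,'c9.png')
```

```text
t 3.4 pos [0.5789 0.3776 0.2315] jawyaw 98.4 down -1.0000 F [-0.2  0.3 -1.5] w 0.155 j6 -1.24
  shift cm [ 0.09 -0.35 -0.39] turn deg -0.0 (or 180.0)
  shift cm [ 0.1   6.05 -0.43] turn deg -0.0 (or 180.0)
  shift cm [0.1  6.07 3.27] turn deg -0.0 (or 180.0)
```

View pics/c8.png

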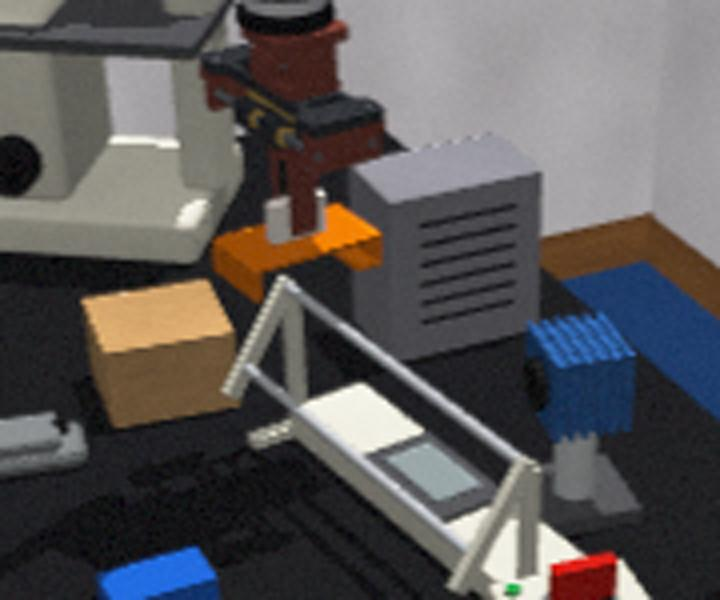

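View pics/c9.png

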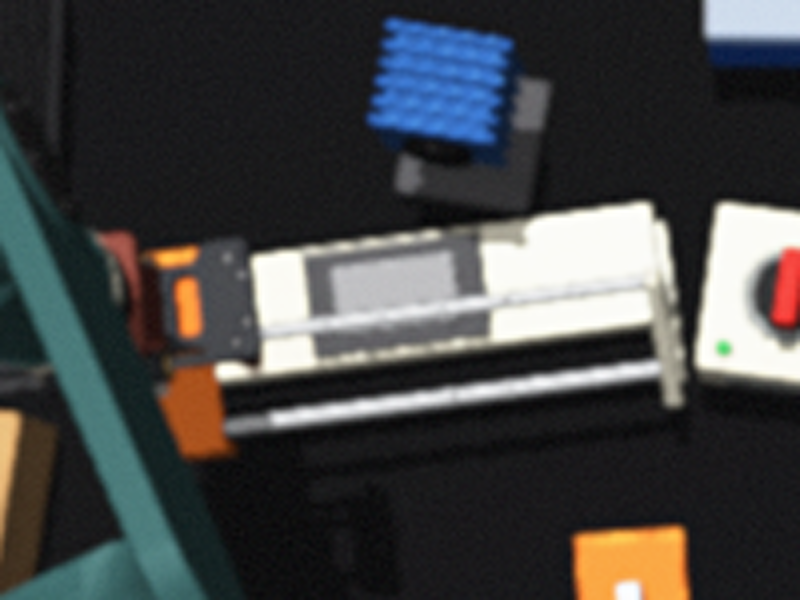

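Request:
jog_arm(plan=[0, 0, 2, -0.4, 0, 0, 0, 4, -0.4, 0, 0, 0, 5.9, -0.4, 0, 0, 0, 5.9, -0.4, 0, 0, 0, 5.9, -0.4, 0, 0, 0, 5.9, -0.4, 0])

```text
t: 4.02
position: [0.5845, 0.3796, 0.1768]
orientation: [-0.462, 0.462, 0.536, -0.535]
ft_force: [0.3, -0.0, -1.5]
gripper_width: 0.162
```

Run:
```python
from h import *
need(slot(.123,.012,.171),slot(.123,.049,.171))
grab('side','s3.png'); crop('s3',230,120,350,210,6.5,'c8.png')
```

```text
t 4.0 pos [0.5845 0.3796 0.1768] jawyaw 98.5 down -1.0000 F [ 0.3 -0.  -1.5] w 0.162 j6 -1.24
  shift cm [-0.02  0.58  0.2 ] turn deg 0.0 (or -180.0)
  shift cm [-0.02  0.57  3.9 ] turn deg 0.0 (or -180.0)
```

View pics/c8.png

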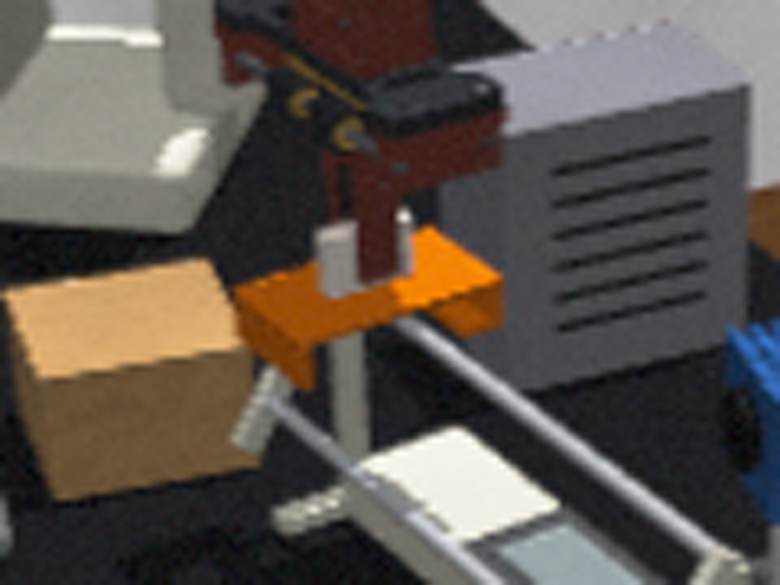

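```bash
cat >> h.py <<'E'
def pose(n=6):
    P=[];
    for i in range(n):
        s=arm.observe(); P.append(s['position']); arm.grab_frame('wrist') if i<n-1 else 0
    return np.array(P)
E
python3 - <<'E'
from h import *
p=pose(8); print(p.round(4)); print(p.mean(0),p.std(0));
E
```

```text
[[0.5851 0.3797 0.1773]
 [0.5853 0.3797 0.1774]
 [0.5854 0.3797 0.1774]
 [0.5854 0.3796 0.1772]
 [0.5853 0.3794 0.1769]
 [0.5852 0.3793 0.1767]
 [0.5851 0.3792 0.1764]
 [0.585  0.3791 0.1761]]
[0.58524754 0.37947379 0.17693942] [0.00014886 0.0002197  0.00046952]
```

```bash
cat >> h.py <<'E'
import json,os
def cmd():
    return np.array(json.load(open('cmd.json')))
def did(tx,ty,tz,turn,c=None):
    c=cmd() if c is None else np.array(c,float); f=np.radians(c[3])
    c=c+np.array([np.cos(f)*tx/100-np.sin(f)*tz/100, np.sin(f)*tx/100+np.cos(f)*tz/100, -ty/100, -turn]); json.dump(list(c),open('cmd.json','w')); return c
def need(*T):
    c=cmd(); f=np.radians(c[3]); s=arm.observe()
    print('t %.1f cmd %s meas %s F %s w %.3f j6 %.2f'%(s['t'],np.round(c,4),np.round(s['position'],4),np.round(s['ft_force'],1),s['gripper_width'],s['joint_positions'][5]))
    for x,y,z,yaw in T:
        d=(np.array([x,y,z])-c[:3])*100; dy=(yaw+90-c[3]+90)%180-90
        print('  shift cm',np.round([np.cos(f)*d[0]+np.sin(f)*d[1],-d[2],-np.sin(f)*d[0]+np.cos(f)*d[1]],2),'turn %.1f'%-dy)
E
python3 - <<'E'
from h import *
did(-14.7,8,-33.5,-8.6,[.134,.585,.223,77.1]); print(cmd()); did(0,10.8,0,0);did(0,-20,0,0);did(2.3,0,-15.2,-12.7);did(0,5.9,-.4,0)
need(slot(.123,.012,.171),slot(.123,.049,.171))
E
```

```text
[ 0.42772723  0.36692132  0.143      85.7       ]
t 4.4 cmd [ 0.585  0.379  0.176 98.4  ] meas [0.585  0.3791 0.1761] F [ 0.1  0.3 -1. ] w 0.154 j6 -1.24
  shift cm [0.04 0.5  0.23] turn -0.0
  shift cm [0.04 0.5  3.93] turn -0.0
```

Request:
jog_arm(plan=[0, 0, 0.5, 0.2, 0, 0, 0, 0.5, 0.2, 0, 0, 0, 0.5, 1.4, 0, 0, 0, 0.5, 2.6, 0, 0, 0, 0.5, 3.8, 0, 0, 0, 0.5, 3.8, 0, 0, 0, 0.5, 3.8, 0])

```text
t: 5.0
position: [0.5477, 0.3735, 0.1707]
orientation: [-0.462, 0.462, 0.536, -0.535]
ft_force: [2.4, 0.0, -2.2]
gripper_width: 0.159
```

Run:
```python
from h import *
did(0,.5,3.8,0);need(slot(.123,.049,.171))
grab('side','s4.png'); crop('s4',230,120,350,210,6.5,'c10.png')
```

```text
t 5.0 cmd [ 0.5474  0.3735  0.171  98.4   ] meas [0.5477 0.3735 0.1707] F [ 2.4  0.  -2.2] w 0.159 j6 -1.22
  shift cm [ 0.04 -0.    0.13] turn -0.0
```

View pics/c10.png

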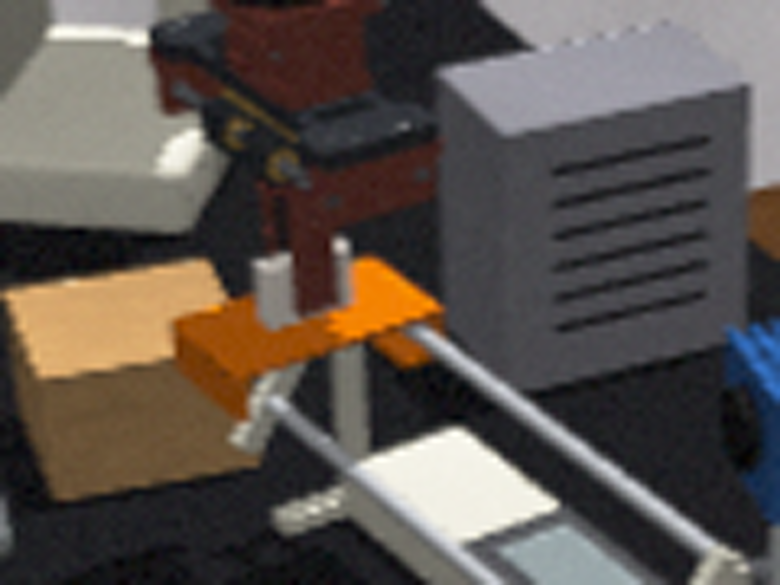

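The rail is inside the hook, so I release.

Request:
jog_arm(plan=[0.4, 0, 0, 0, 0, 0.4, 0, 0, 0, 0, 0.4, 0, 0, 0, 0, 0.4, 0, 0, 0, 0, 0.4, 0, 0, 0, 0, 0.4, 0, 0, 0, 0, 0.4, 0, 0, 0, 0, 0.4, 0, -3, 0, 0, 0.4, 0, -7, 0, 0, 0.4, 0, -7, 0, 0])

```text
t: 5.88
position: [0.5508, 0.3755, 0.2483]
orientation: [-0.46, 0.463, 0.539, -0.532]
ft_force: [2.0, -0.0, 1.5]
gripper_width: 0.401
```

Run:
```python
from h import *
did(0,-7,0,0);need((.43,.37,.24,0))
grab('side','s5.png'); crop('s5',230,120,350,210,6.5,'c11.png')
```

```text
t 5.9 cmd [ 0.5474  0.3735  0.241  98.4   ] meas [0.5508 0.3755 0.2483] F [ 2.  -0.   1.5] w 0.401 j6 -1.22
  shift cm [ 1.37  0.1  11.66] turn 8.4
```

View pics/c11.png

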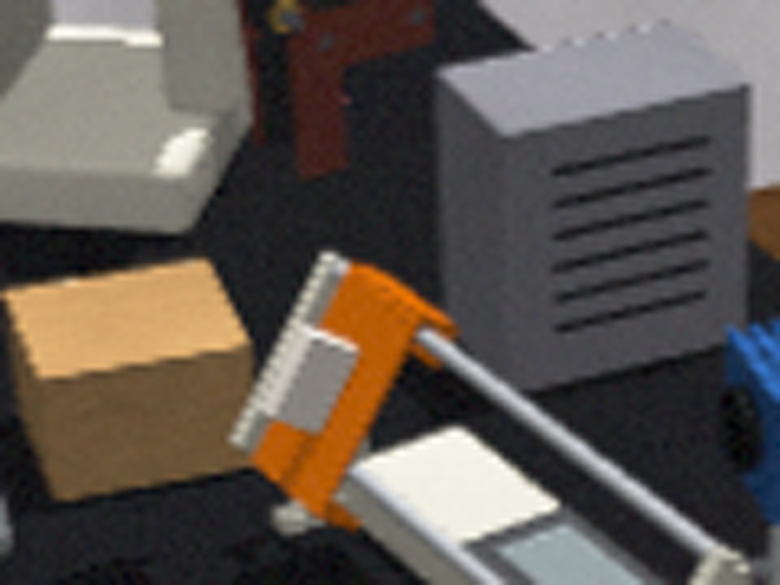

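It hangs flat, with the lip over the rail and the plate on the lower bar. Next is the shield at (.432,.107); I look again first.

Run:
```python
from h import *
d=grab('top','t3.png')
for s,c,r,w,h in shields(d,300):
    print(c.round(), 'plate',rect3(d,r,.028), 'fin',rect3(d,w,.062) if w else 0)
crop('t3',240,220,330,300,8,'c12.png')
need((.4317,.107,.143,3.5))
```

```text
[278. 265.] plate (array([0.43266713, 0.10661717]), np.float64(4.813550077610795), np.float64(0.12428717855295682), np.float64(0.0756399346384396)) fin (array([0.43174951, 0.10704826]), np.float64(1.099539950240389), np.float64(0.0465374815567588), np.float64(0.015542012411208079))
[444. 265.] plate (array([ 0.43884808, -0.33209767]), np.float64(-7.613264330085558), np.float64(0.12472542588215535), np.float64(0.07686551149219534)) fin (array([ 0.4385066 , -0.33297718]), np.float64(-7.361584829682173), np.float64(0.05018499727750325), np.float64(0.01509022078305015))
[368. 269.] plate (array([ 0.42522934, -0.13260497]), np.float64(-15.769051490807778), np.float64(0.12486564593179669), np.float64(0.07485490859183389)) fin (array([ 0.4245553 , -0.13239345]), np.float64(-15.550223915088806), np.float64(0.04977937572505845), np.float64(0.015274264055030665))
t 6.0 cmd [ 0.5474  0.3735  0.241  98.4   ] meas [0.5485 0.3743 0.2429] F [-0.3 -0.2 -0.4] w 0.402 j6 -1.22
  shift cm [-24.67   9.8   15.34] turn 4.9
```

View pics/c12.png

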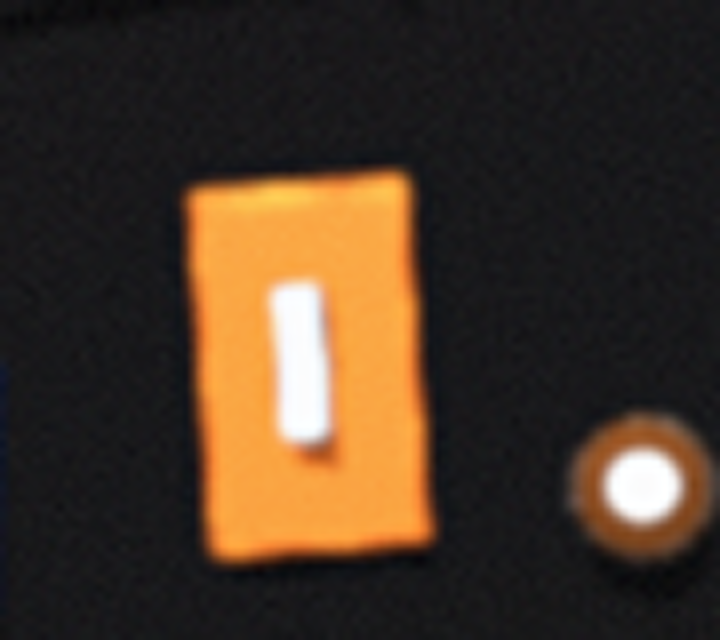

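Request:
jog_arm(plan=[0.6, -3, 0, 3.5, 2, 0.6, -6, 0, 7, 4.4, 0.6, -9, 2, 9, 4.4, 0.6, -13, 5, 11, 4.4, 0.6, -17, 8, 12.5, 4.4, 0.6, -20.5, 9.8, 14, 4.4, 0.6, -24.7, 9.8, 15.3, 4.4, 0.6, -24.7, 9.8, 15.3, 4.4, 0.6, -24.7, 9.8, 15.3, 4.4])

```text
t: 6.73
position: [0.4275, 0.1026, 0.14]
orientation: [0.484, -0.482, -0.514, 0.519]
ft_force: [0.2, -0.7, 0.2]
gripper_width: 0.595
```

Run:
```python
from h import *
did(-24.7,9.8,15.3,4.4);need((.4317,.107,.035,4))
grab('wrist','w2.png')
```

```text
t 6.7 cmd [ 0.4321  0.1068  0.143  94.    ] meas [0.4275 0.1026 0.14  ] F [ 0.2 -0.7  0.2] w 0.595 j6 -1.56
  shift cm [ 0.02 10.8   0.04] turn -0.0
```

View pics/w2.png

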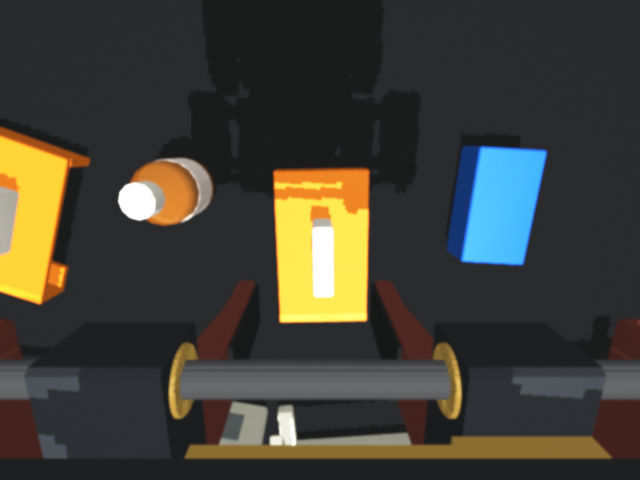

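Request:
jog_arm(plan=[0.6, 0, 4, 0, 0, 0.6, 0, 8, 0, 0, 0.6, 0, 10.8, 0, 0, 0.6, 0, 10.8, 0, 0, 0.6, 0, 10.8, 0, 0, 0, 0, 10.8, 0, 0, 0, 0, 10.8, 0, 0, 0, 0, 10.8, 0, 0, 0, 0, 10.8, 0, 0, 0, 0, 10.8, 0, 0, 0, 0, 10.8, 0, 0, 0, 0, 10.8, 0, 0])

```text
t: 7.78
position: [0.4324, 0.1069, 0.0352]
orientation: [-0.482, 0.482, 0.518, -0.517]
ft_force: [-1.5, 0.7, 7.3]
gripper_width: 0.157
```

Request:
jog_arm(plan=[0, 0, -4, 0, 0, 0, 0, -8, 0, 0, 0, 0, -12, 0, 0, 0, 0, -16, 0, 0, 0, 0, -20, 0, 0, 0, 0, -20, 0, 0, 0, 0, -20, 0, 0])

```text
t: 8.37
position: [0.4335, 0.1068, 0.2366]
orientation: [-0.481, 0.483, 0.519, -0.516]
ft_force: [0.1, -0.2, -2.6]
gripper_width: 0.165
```

Run:
```python
from h import *
did(0,10.8,0,0);did(0,-20,0,0)
need(slot(.041,.012,.235),slot(.041,.012,.171),slot(.041,.047,.171))
grab('side','s6.png'); crop('s6',200,140,360,260,5,'c13.png')
```

```text
t 8.4 cmd [ 0.4321  0.1068  0.235  94.    ] meas [0.4335 0.1068 0.2366] F [ 0.1 -0.2 -2.6] w 0.165 j6 -1.55
  shift cm [ 17.94   0.   -17.55] turn -4.4
  shift cm [ 17.94   6.4  -17.55] turn -4.4
  shift cm [ 17.67   6.4  -14.06] turn -4.4
```

View pics/c13.png

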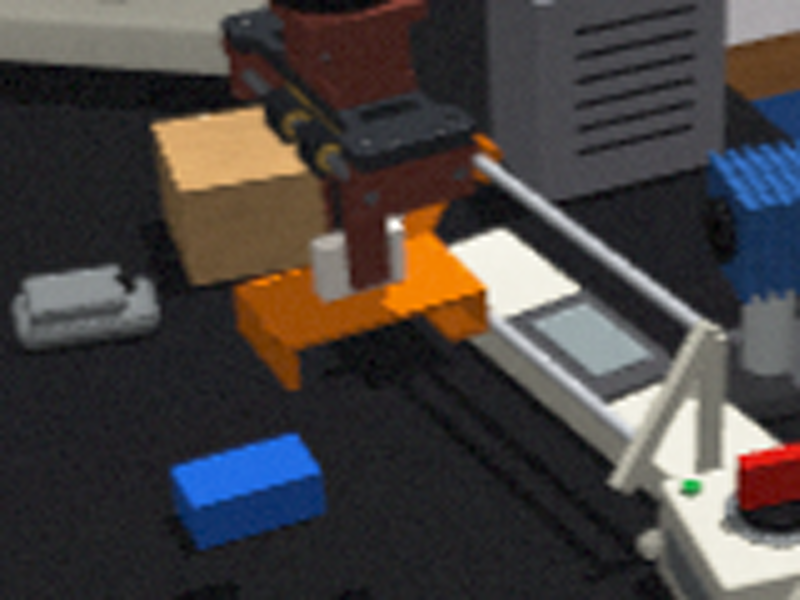

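Request:
jog_arm(plan=[0, 2.7, 0, -2.7, -2, 0, 5.4, 0, -5.4, -4.4, 0, 8, 0, -8, -4.4, 0, 10.7, 0, -10.7, -4.4, 0, 13.4, 0, -13.4, -4.4, 0, 16, 0, -16, -4.4, 0, 17.9, 0, -17.5, -4.4, 0, 17.9, 0, -17.5, -4.4, 0, 17.9, 0, -17.5, -4.4, 0, 17.9, 0, -17.5, -4.4])

```text
t: 9.25
position: [0.5921, 0.2966, 0.2316]
orientation: [0.463, -0.461, -0.533, 0.537]
ft_force: [-1.3, -1.2, -1.7]
gripper_width: 0.16
```

Run:
```python
from h import *
did(17.9,0,-17.5,-4.4)
need(slot(.041,.012,.171),slot(.041,.0475,.171))
grab('side','s7.png'); crop('s7',210,110,370,230,5,'c14.png')
```

```text
t 9.2 cmd [ 0.5942  0.2976  0.235  98.4   ] meas [0.5921 0.2966 0.2316] F [-1.3 -1.2 -1.7] w 0.160 j6 -1.36
  shift cm [ 0.04  6.4  -0.05] turn -0.0
  shift cm [0.04 6.4  3.5 ] turn -0.0
```

View pics/c14.png

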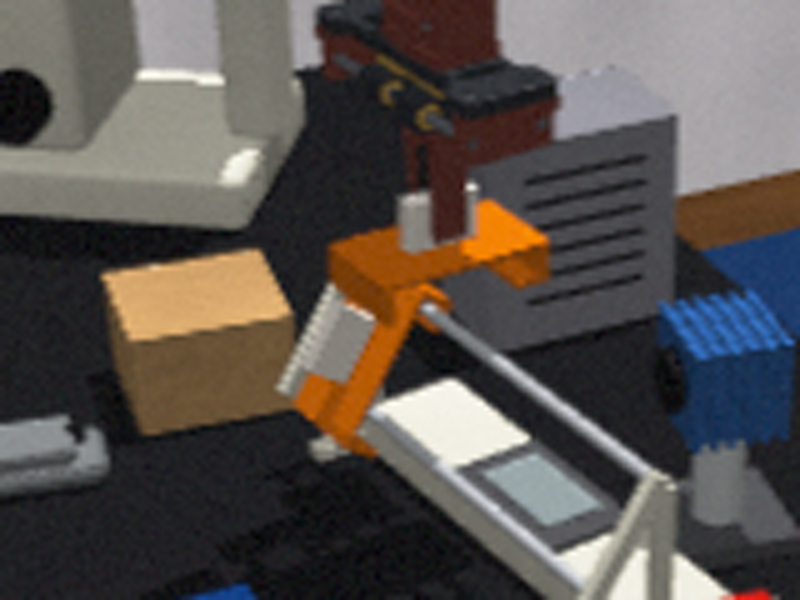

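Request:
jog_arm(plan=[0, 0, 2.2, 0, 0, 0, 0, 4.4, 0, 0, 0, 0, 6.4, 0, 0, 0, 0, 6.4, 0, 0, 0, 0, 6.4, 0, 0, 0, 0, 6.4, 1.2, 0, 0, 0, 6.4, 2.4, 0, 0, 0, 6.4, 3.5, 0, 0, 0, 6.4, 3.5, 0, 0, 0, 6.4, 3.5, 0])

```text
t: 10.13
position: [0.5593, 0.2923, 0.1719]
orientation: [-0.462, 0.462, 0.536, -0.535]
ft_force: [-0.3, 0.9, -2.4]
gripper_width: 0.158
```

Run:
```python
from h import *
did(0,6.4,3.5,0)
need(slot(.041,.049,.171))
grab('side','s8.png'); crop('s8',210,110,370,230,5,'c15.png')
```

```text
t 10.1 cmd [ 0.5596  0.2925  0.171  98.4   ] meas [0.5593 0.2923 0.1719] F [-0.3  0.9 -2.4] w 0.158 j6 -1.35
  shift cm [ 0.04 -0.    0.15] turn -0.0
```

View pics/c15.png

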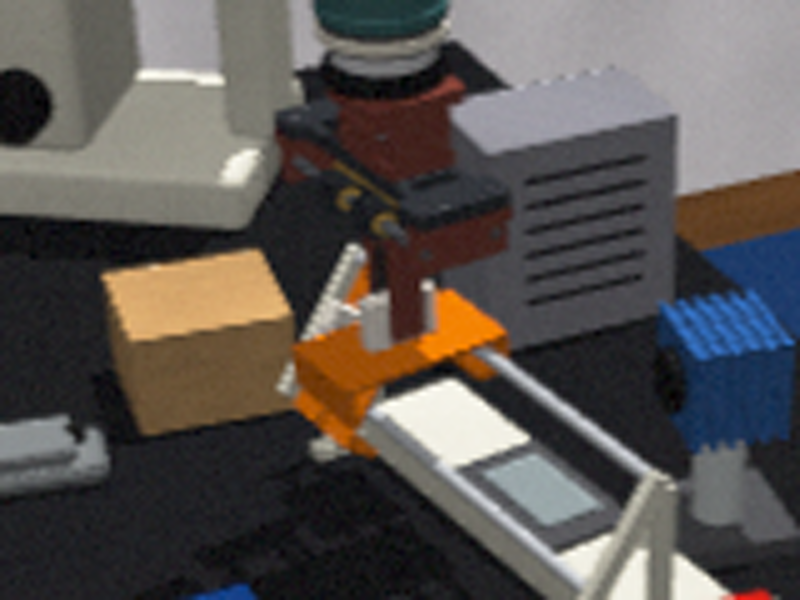

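Request:
jog_arm(plan=[0.4, 0, 0, 0, 0, 0.4, 0, 0, 0, 0, 0.4, 0, 0, 0, 0, 0.4, 0, 0, 0, 0, 0.4, 0, 0, 0, 0, 0.4, 0, 0, 0, 0, 0.4, 0, 0, 0, 0, 0.4, 0, -3, 0, 0, 0.4, 0, -7, 0, 0, 0.4, 0, -7, 0, 0])

```text
t: 11.02
position: [0.5633, 0.294, 0.2479]
orientation: [-0.46, 0.464, 0.539, -0.532]
ft_force: [1.1, 0.7, 0.9]
gripper_width: 0.402
```

Run:
```python
from h import *
did(0,-7,0,0)
grab('side','s9.png'); crop('s9',210,110,370,230,5,'c16.png')
d=grab('top','t4.png')
for s,c,r,w,h in shields(d,300):
    print(c.round(), 'plate',rect3(d,r,.028), 'fin',rect3(d,w,.062) if w else 0)
need((.4246,-.1324,.143,-15.6))
```

```text
[444. 265.] plate (array([ 0.43882929, -0.33226404]), np.float64(-7.42419911048579), np.float64(0.124806611862992), np.float64(0.07688549469710326)) fin (array([ 0.43852449, -0.33281781]), np.float64(-7.360576128914549), np.float64(0.050185067849586366), np.float64(0.015411394780277173))
[368. 269.] plate (array([ 0.42522934, -0.13260497]), np.float64(-15.769051490807778), np.float64(0.12486564593179669), np.float64(0.07485490859183389)) fin (array([ 0.4245553 , -0.13239345]), np.float64(-15.550223915088806), np.float64(0.04977937572505845), np.float64(0.015274264055030665))
t 11.1 cmd [ 0.5596  0.2925  0.241  98.4   ] meas [0.5608 0.293  0.2427] F [-0.7  0.4  0.2] w 0.402 j6 -1.35
  shift cm [-40.06   9.8   19.56] turn 24.0
```

View pics/c16.png

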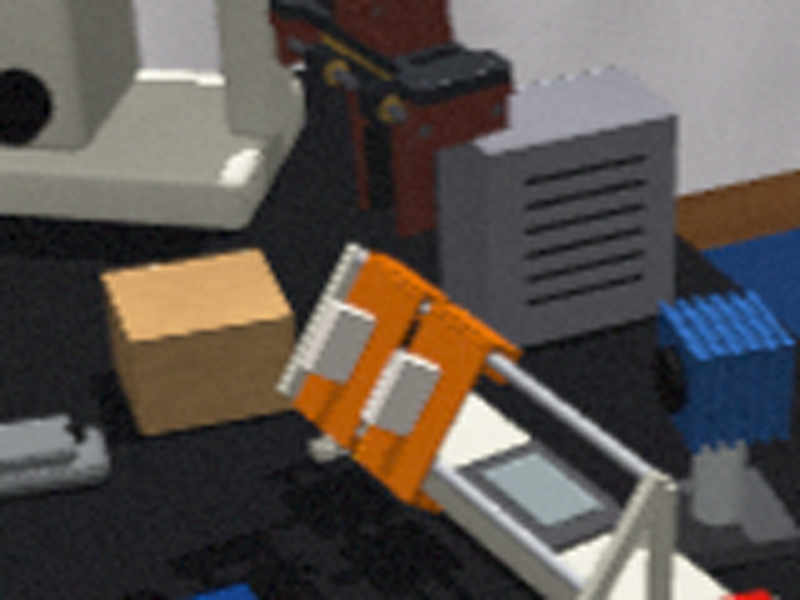

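View pics/t4.png

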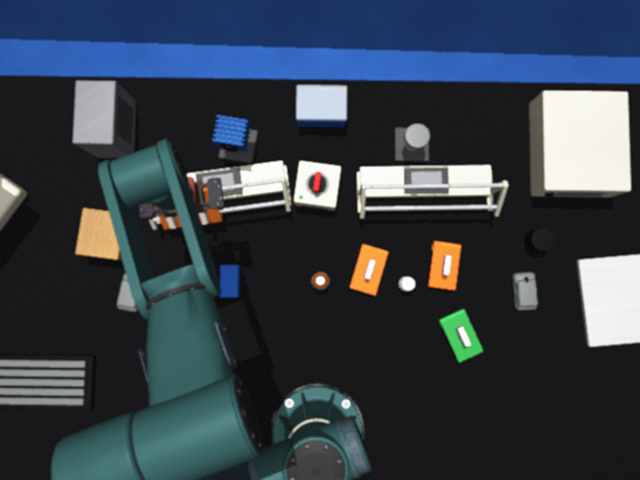

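Request:
jog_arm(plan=[0.5, -2, 0, 3.5, 2, 0.5, -5, 0, 6, 5, 0.5, -9, 0, 8, 9, 0.5, -13, 0, 10, 13, 0.5, -17, 0, 11.5, 17, 0.5, -21, 0, 13, 21, 0.5, -24.7, 2, 14.5, 24, 0.5, -28.3, 4, 16, 24, 0.5, -32, 6, 17, 24, 0.5, -36, 8, 18.3, 24, 0.5, -40, 9, 19.6, 24, 0.5, -40, 9.8, 19.6, 24])

```text
t: 12.12
position: [0.4224, -0.1349, 0.141]
orientation: [0.564, -0.563, -0.427, 0.428]
ft_force: [0.4, 0.3, -0.3]
gripper_width: 0.497
```

Request:
jog_arm(plan=[0.5, 0, 0, 0, 0, 0.5, 0, 0, 0, 0, 0.5, 0, 0, 0, 0])

```text
t: 12.37
position: [0.4235, -0.131, 0.1423]
orientation: [0.564, -0.563, -0.427, 0.428]
ft_force: [0.3, -0.1, -0.6]
gripper_width: 0.498
```

Run:
```python
from h import *
did(-40,9.8,19.6,24)
need((.4248,-.1325,.035,-15.6))
grab('wrist','w3.png')
```

```text
t 12.4 cmd [ 0.4241 -0.1319  0.143  74.4   ] meas [ 0.4235 -0.131   0.1423] F [ 0.3 -0.1 -0.6] w 0.498 j6 -1.76
  shift cm [-0.04 10.8  -0.08] turn -0.0
```

View pics/w3.png

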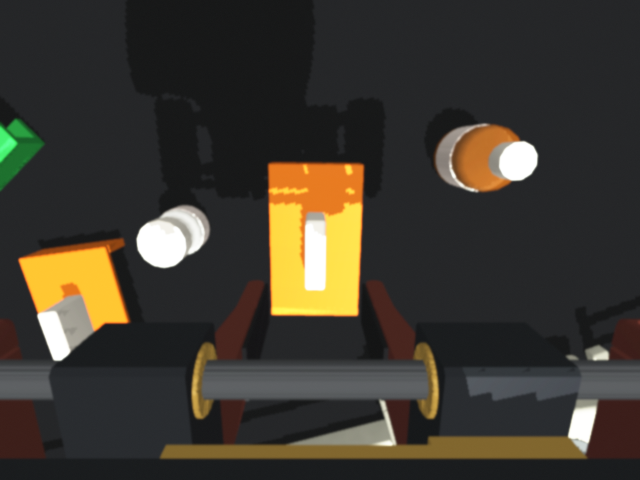

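Fin centred at wrist (315,252) and clear of the jar and bottle. Grasp and lift.

Request:
jog_arm(plan=[0.5, 0, 4, 0, 0, 0.5, 0, 8, 0, 0, 0.5, 0, 10.8, 0, 0, 0.5, 0, 10.8, 0, 0, 0.5, 0, 10.8, 0, 0, 0, 0, 10.8, 0, 0, 0, 0, 10.8, 0, 0, 0, 0, 10.8, 0, 0, 0, 0, 10.8, 0, 0, 0, 0, 10.8, 0, 0, 0, 0, 10.8, 0, 0, 0, 0, 10.8, 0, 0])

```text
t: 13.42
position: [0.4248, -0.1322, 0.0357]
orientation: [-0.563, 0.564, 0.428, -0.427]
ft_force: [-0.7, 1.6, 9.0]
gripper_width: 0.156
```

Request:
jog_arm(plan=[0, 0, -4, 0, 0, 0, 0, -8, 0, 0, 0, 0, -12, 0, 0, 0, 0, -16, 0, 0, 0, 0, -20, 0, 0, 0, 0, -20, 0, 0, 0, 0, -20, 0, 0])

```text
t: 14.0
position: [0.4256, -0.1327, 0.2371]
orientation: [-0.561, 0.565, 0.428, -0.427]
ft_force: [0.2, 0.7, -1.5]
gripper_width: 0.157
```

Run:
```python
from h import *
did(0,10.8,0,0);did(0,-20,0,0)
need(slot(-.041,.012,.235),slot(-.041,.012,.171),slot(-.041,.0475,.171))
grab('side','s10.png'); crop('s10',230,190,390,310,5,'c17.png')
```

```text
t 14.0 cmd [ 0.4241 -0.1319  0.235  74.4   ] meas [ 0.4256 -0.1327  0.2371] F [ 0.2  0.7 -1.5] w 0.157 j6 -1.76
  shift cm [38.5  0.  -8.2] turn -24.0
  shift cm [38.5  6.4 -8.2] turn -24.0
  shift cm [37.06  6.4  -4.96] turn -24.0
```

View pics/c17.png

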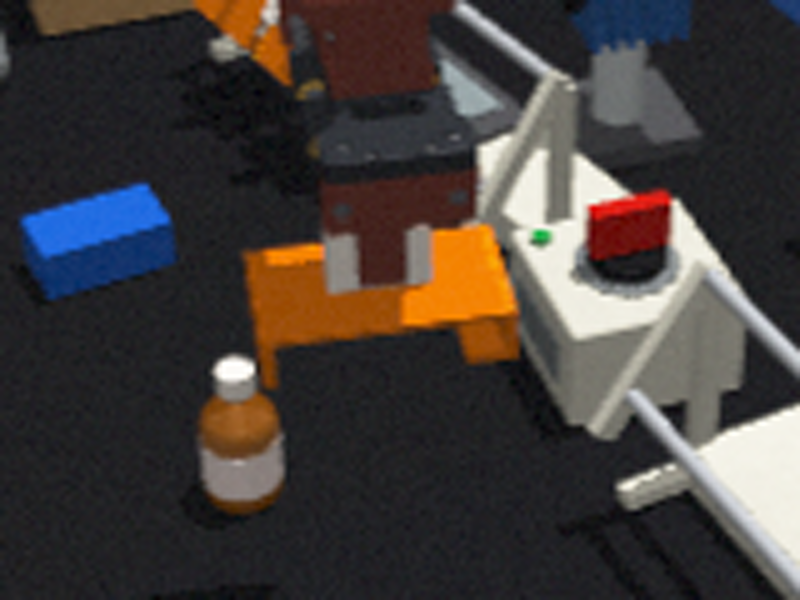

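Request:
jog_arm(plan=[0, 3.5, 0, -0.7, -2, 0, 7, 0, -1.5, -4, 0, 10.5, 0, -2.2, -7, 0, 14, 0, -3, -10, 0, 17.5, 0, -3.7, -13, 0, 21, 0, -4.5, -16, 0, 24.5, 0, -5.2, -19, 0, 28, 0, -6, -22, 0, 31.5, 0, -6.7, -24, 0, 35, 0, -7.5, -24, 0, 38.5, 0, -8.2, -24, 0, 38.5, 0, -8.2, -24])

```text
t: 15.05
position: [0.6076, 0.2222, 0.2311]
orientation: [-0.462, 0.46, 0.536, -0.536]
ft_force: [0.7, -0.3, -0.9]
gripper_width: 0.158
```

Request:
jog_arm(plan=[0, 0, 0, 0, 0, 0, 0, 0, 0, 0, 0, 0, 0, 0, 0])

```text
t: 15.3
position: [0.605, 0.2156, 0.233]
orientation: [0.463, -0.462, -0.534, 0.536]
ft_force: [-0.7, 0.0, -1.3]
gripper_width: 0.153
```

Run:
```python
from h import *
did(38.5,0,-8.2,-24)
need(slot(-.041,.012,.171),slot(-.041,.0475,.171))
grab('side','s11.png'); crop('s11',210,110,370,230,5,'c18.png')
```

```text
t 15.3 cmd [ 0.6066  0.2169  0.235  98.4   ] meas [0.605  0.2156 0.233 ] F [-0.7  0.  -1.3] w 0.153 j6 -1.48
  shift cm [ 0.   6.4 -0. ] turn -0.0
  shift cm [-0.    6.4   3.55] turn -0.0
```

View pics/c18.png

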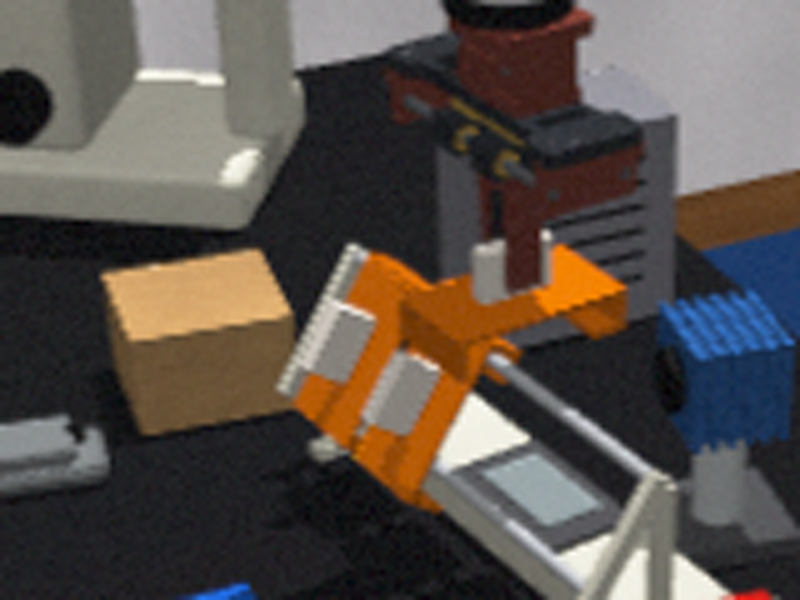

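Request:
jog_arm(plan=[0, 0, 2.2, 0, 0, 0, 0, 4.4, 0, 0, 0, 0, 6.4, 0, 0, 0, 0, 6.4, 0, 0, 0, 0, 6.4, 0, 0, 0, 0, 6.4, 1.2, 0, 0, 0, 6.4, 2.4, 0, 0, 0, 6.4, 3.5, 0, 0, 0, 6.4, 3.5, 0, 0, 0, 6.4, 3.5, 0])

```text
t: 16.18
position: [0.572, 0.2117, 0.1719]
orientation: [-0.462, 0.462, 0.536, -0.535]
ft_force: [0.5, -0.3, -1.6]
gripper_width: 0.158
```

Run:
```python
from h import *
did(0,6.4,3.5,0)
need(slot(-.041,.049,.171))
grab('side','s12.png'); crop('s12',210,110,370,230,5,'c19.png')
```

```text
t 16.2 cmd [ 0.572   0.2118  0.171  98.4   ] meas [0.572  0.2117 0.1719] F [ 0.5 -0.3 -1.6] w 0.158 j6 -1.48
  shift cm [-0.  -0.   0.2] turn -0.0
```

View pics/c19.png

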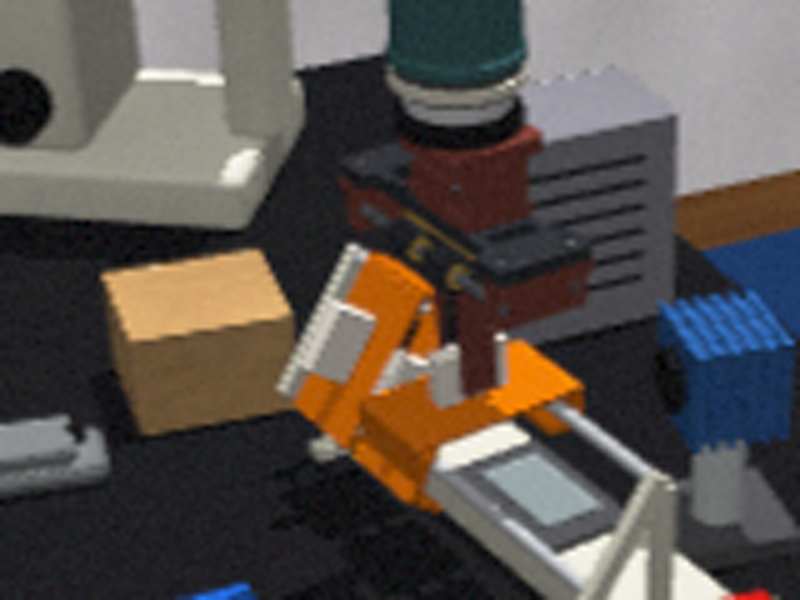

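Request:
jog_arm(plan=[0.4, 0, 0, 0, 0, 0.4, 0, 0, 0, 0, 0.4, 0, 0, 0, 0, 0.4, 0, 0, 0, 0, 0.4, 0, 0, 0, 0, 0.4, 0, 0, 0, 0, 0.4, 0, 0, 0, 0, 0.4, 0, -3, 0, 0, 0.4, 0, -7, 0, 0, 0.4, 0, -7, 0, 0])

```text
t: 17.07
position: [0.5759, 0.2128, 0.2477]
orientation: [-0.46, 0.464, 0.539, -0.532]
ft_force: [1.0, 0.1, 1.0]
gripper_width: 0.402
```

Run:
```python
from h import *
did(0,-7,0,0)
grab('side','s13.png'); crop('s13',210,110,370,230,5,'c20.png')
d=grab('top','t5.png')
for s,c,r,w,h in shields(d,300):
    print(c.round(), 'plate',rect3(d,r,.028), 'fin',rect3(d,w,.062) if w else 0)
need((.4387,-.3327,.241,-7.4))
```

```text
[444. 265.] plate (array([ 0.438746  , -0.33208376]), np.float64(-7.6132467582733705), np.float64(0.1249313723540203), np.float64(0.07686551117647213)) fin (array([ 0.43848605, -0.33297188]), np.float64(-7.8290158631662115), np.float64(0.05022487264355764), np.float64(0.015392774922416029))
t 17.2 cmd [ 0.572   0.2118  0.241  98.4   ] meas [0.5733 0.2122 0.2427] F [-0.1 -0.3 -0.2] w 0.399 j6 -1.48
  shift cm [-51.91   0.    21.14] turn 15.8
```

View pics/c20.png

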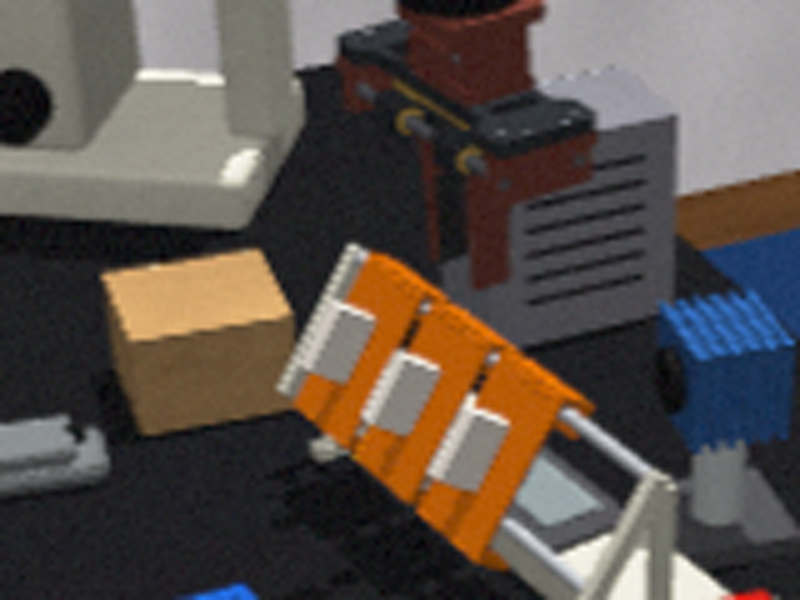

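Three hang evenly. I'm going to the fourth at (.4387,-.3327), staying at height on the way.

Request:
jog_arm(plan=[0.5, -2.5, 0, 3, 2, 0.5, -6, 0, 5, 5, 0.5, -10, 0, 7, 9, 0.5, -14, 0, 8.5, 13, 0.5, -18, 0, 10, 15.8, 0.5, -22, 0, 11.5, 15.8, 0.5, -26, 0, 13, 15.8, 0.5, -30, 0, 14.5, 15.8, 0.5, -34, 0, 16, 15.8, 0.5, -38, 0, 17, 15.8, 0.5, -42, 0, 18.2, 15.8, 0.5, -46, 0, 19.5, 15.8])

```text
t: 18.17
position: [0.4464, -0.2639, 0.2394]
orientation: [0.532, -0.53, -0.467, 0.467]
ft_force: [0.8, -0.1, 0.3]
gripper_width: 0.496
```

Request:
jog_arm(plan=[0.5, -2, 4, 0.2, 0, 0.5, -5, 8, 0.2, 0, 0.5, -5, 9.8, 0.2, 0, 0.5, -5, 9.8, 0.2, 0, 0.5, -5, 9.8, 0.2, 0, 0.5, -5, 9.8, 0.2, 0])

```text
t: 18.67
position: [0.4395, -0.3112, 0.1431]
orientation: [0.531, -0.531, -0.467, 0.467]
ft_force: [0.2, 1.0, 0.0]
gripper_width: 0.492
```

Run:
```python
from h import *
did(-46,0,19.5,15.8);did(-5,9.8,.2,0)
need((.4387,-.3327,.035,-7.5))
grab('wrist','w4.png')
```

```text
t 18.7 cmd [ 0.4379 -0.3211  0.143  82.6   ] meas [ 0.4395 -0.3112  0.1431] F [0.2 1.  0. ] w 0.492 j6 -2.19
  shift cm [-1.14 10.8  -0.23] turn 0.1
```

View pics/w4.png

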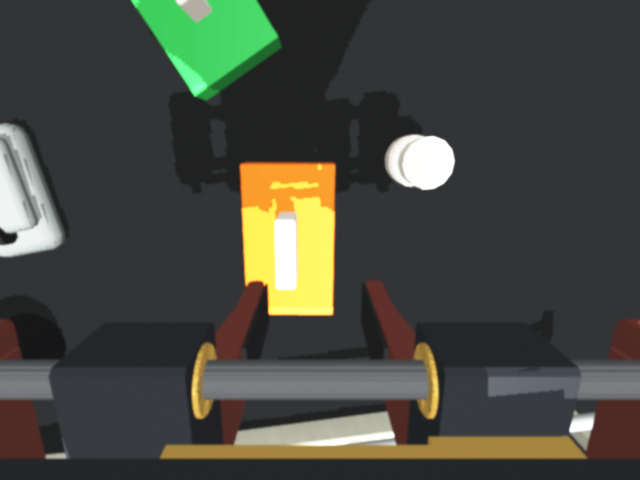

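The first call's last row was cut short by the speed limit, so I re-anchor on the measured pose: the fin is at wrist x 286 and the jaw centre at 315.

Run:
```python
from h import *
p=pose(8); print(p[-1]); s=arm.observe(); j=s['joint_positions']; a=np.degrees(j[0]-j[5]); print(a)
json.dump([*p[-3:].mean(0)[:2],.143,a],open('cmd.json','w'))
need((.4387,-.3327,.143,-7.5))
```

```text
[ 0.43991349 -0.31180628  0.14349958]
82.65526114510489
t 19.1 cmd [ 0.4401 -0.3118  0.143  82.6553] meas [ 0.4399 -0.3118  0.1435] F [-0.4 -0.2  0.1] w 0.502 j6 -2.19
  shift cm [-2.09 -0.   -0.13] turn 0.2
```

Request:
jog_arm(plan=[0.5, -2.1, 0, -0.1, 0, 0.5, -2.1, 0, -0.1, 0, 0.5, -2.1, 0, -0.1, 0, 0.5, -2.1, 0, -0.1, 0])

```text
t: 19.4
position: [0.4376, -0.3324, 0.1427]
orientation: [0.531, -0.531, -0.467, 0.467]
ft_force: [-0.1, 0.2, -0.2]
gripper_width: 0.499
```

Run:
```python
from h import *
did(-2.1,0,-.1,0)
need((.4387,-.3327,.035,-7.5))
grab('wrist','w5.png')
```

```text
t 19.4 cmd [ 0.4384 -0.3328  0.143  82.6553] meas [ 0.4376 -0.3324  0.1427] F [-0.1  0.2 -0.2] w 0.499 j6 -2.22
  shift cm [ 1.00e-02  1.08e+01 -3.00e-02] turn 0.2
```

View pics/w5.png

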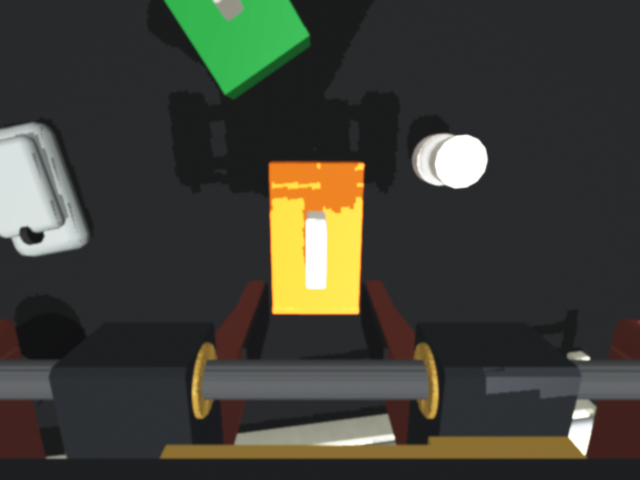

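Now centred at wrist (316,250). Grasp and lift.

Request:
jog_arm(plan=[0.5, 0, 4, 0, 0, 0.5, 0, 8, 0, 0, 0.5, 0, 10.8, 0, 0, 0.5, 0, 10.8, 0, 0, 0.5, 0, 10.8, 0, 0, 0, 0, 10.8, 0, 0, 0, 0, 10.8, 0, 0, 0, 0, 10.8, 0, 0, 0, 0, 10.8, 0, 0, 0, 0, 10.8, 0, 0, 0, 0, 10.8, 0, 0, 0, 0, 10.8, 0, 0])

```text
t: 20.45
position: [0.4382, -0.3331, 0.0358]
orientation: [-0.531, 0.532, 0.467, -0.467]
ft_force: [-0.4, 2.3, 7.6]
gripper_width: 0.156
```

Request:
jog_arm(plan=[0, 0, -4, 0, 0, 0, 0, -8, 0, 0, 0, 0, -12, 0, 0, 0, 0, -16, 0, 0, 0, 0, -20, 0, 0, 0, 0, -20, 0, 0, 0, 0, -20, 0, 0])

```text
t: 21.03
position: [0.4389, -0.334, 0.2375]
orientation: [-0.529, 0.533, 0.467, -0.467]
ft_force: [-0.8, 1.0, -2.1]
gripper_width: 0.155
```

Run:
```python
from h import *
did(0,10.8,0,0);did(0,-20,0,0)
need((.44,-.08,.235,0),slot(-.123,.012,.235))
grab('side','s14.png'); crop('s14',270,240,430,360,5,'c21.png')
```

```text
t 21.0 cmd [ 0.4384 -0.3328  0.235  82.6553] meas [ 0.4389 -0.334   0.2375] F [-0.8  1.  -2.1] w 0.155 j6 -2.22
  shift cm [25.09 -0.    3.07] turn -7.3
  shift cm [ 48.77  -0.   -11.89] turn -15.8
```

View pics/c21.png

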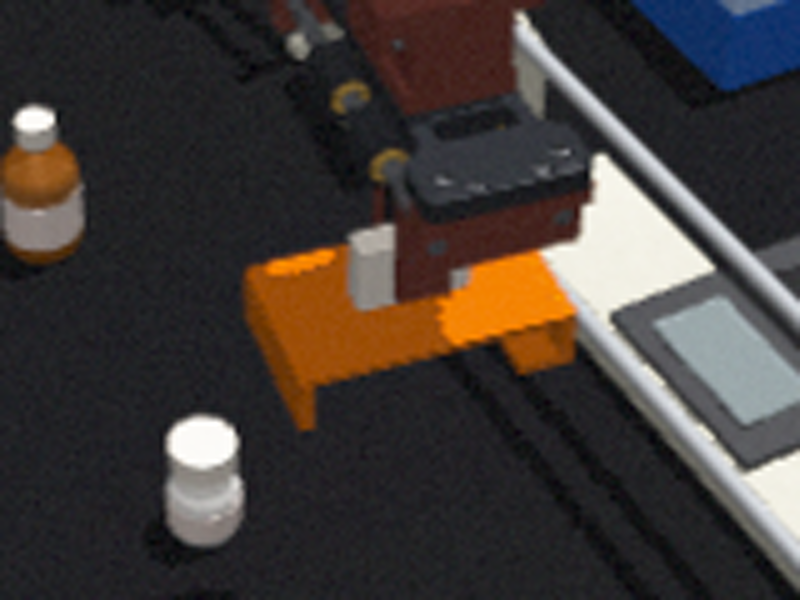

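Request:
jog_arm(plan=[0, 3, 0, 0, -2, 0, 6.5, 0, 0, -4, 0, 10, 0, 0, -6, 0, 13.5, 0, 0, -8, 0, 17, 0, 0, -10, 0, 20.5, 0, -0.5, -12, 0, 23.5, 0, -1, -14, 0, 26.5, 0, -2, -15.8, 0, 28, 0, -3, -15.8, 0, 28, 0, -3, -15.8, 0, 28, 0, -3, -15.8])

```text
t: 22.0
position: [0.5022, -0.0581, 0.2325]
orientation: [0.463, -0.46, -0.535, 0.537]
ft_force: [0.7, -0.3, -1.3]
gripper_width: 0.153
```

Run:
```python
from h import *
did(28,0,-3,-15.8)
need(slot(-.123,.012,.235))
```

```text
t 22.0 cmd [ 5.03900e-01 -5.89000e-02  2.35000e-01  9.84553e+01] meas [ 0.5022 -0.0581  0.2325] F [ 0.7 -0.3 -1.3] w 0.153 j6 -1.97
  shift cm [ 17.57  -0.   -14.21] turn 0.0
```

Request:
jog_arm(plan=[0, 2.7, 0, -2.2, 0, 0, 5.4, 0, -4.4, 0, 0, 8.1, 0, -6.6, 0, 0, 10.8, 0, -8.8, 0, 0, 13.5, 0, -11, 0, 0, 16, 0, -13, 0, 0, 17.6, 0, -14.2, 0, 0, 17.6, 0, -14.2, 0, 0, 17.6, 0, -14.2, 0, 0, 17.6, 0, -14.2, 0])

```text
t: 22.83
position: [0.6169, 0.1341, 0.2334]
orientation: [0.463, -0.462, -0.534, 0.536]
ft_force: [-0.1, -1.1, -1.2]
gripper_width: 0.157
```

Run:
```python
from h import *
did(17.6,0,-14.2,0)
need(slot(-.123,.012,.171),slot(-.123,.0475,.171))
grab('side','s15.png'); crop('s15',230,110,390,230,5,'c22.png')
```

```text
t 22.8 cmd [ 0.6185  0.1361  0.235  98.4553] meas [0.6169 0.1341 0.2334] F [-0.1 -1.1 -1.2] w 0.157 j6 -1.61
  shift cm [-0.03  6.4  -0.01] turn 0.0
  shift cm [-0.03  6.4   3.54] turn 0.0
```

View pics/c22.png

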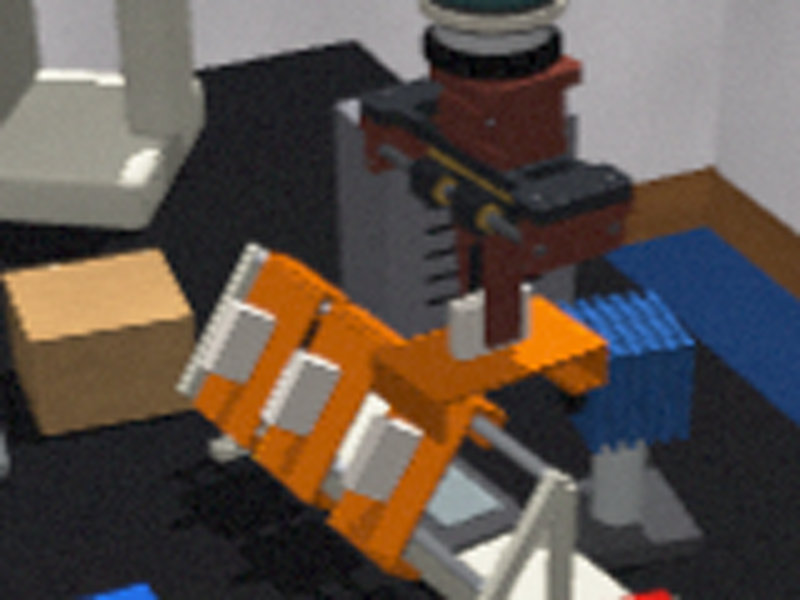

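The third shield looks different from before, so I check it before lowering.

Run:
```python
from h import *
crop('s15',270,155,350,235,8,'c23.png');crop('s13',250,155,330,235,8,'c24.png')
d=grab('top','t6.png'); crop('t6',140,140,300,240,5,'c25.png')
```

```text
(no output)
```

View pics/c23.png

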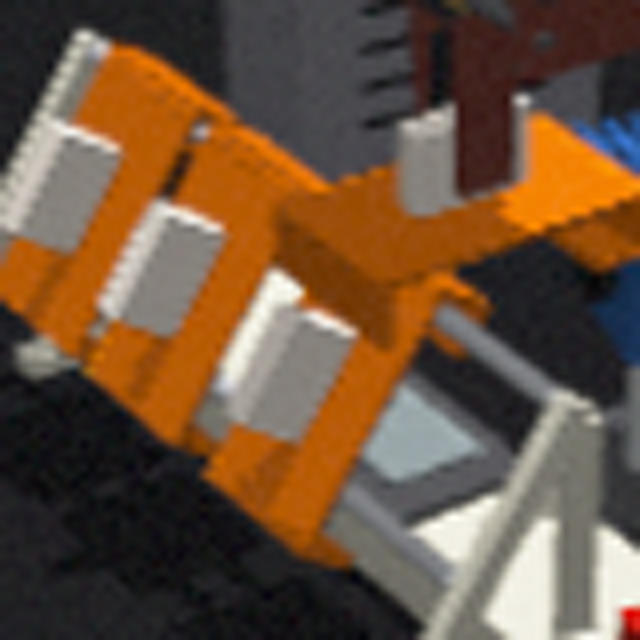

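View pics/c25.png

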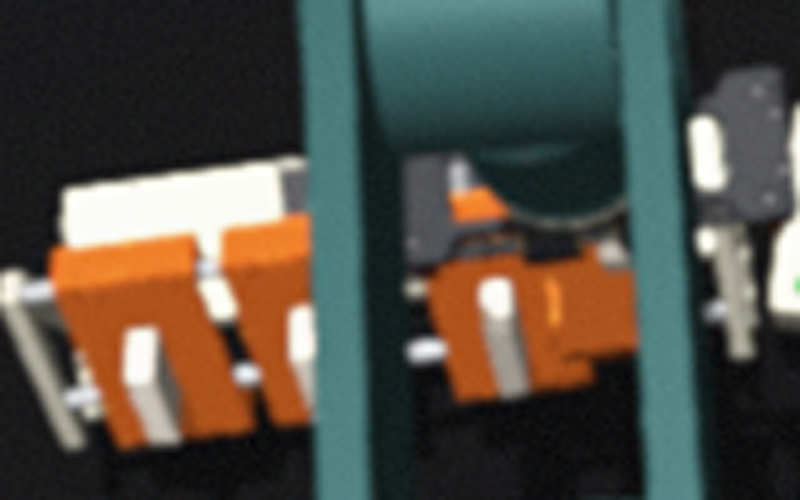

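The third shield was knocked along the rail towards the right; the gap shows at side (302,199). I measure by how much.

Run:
```python
from h import *
d=load('s15')
a=np.radians(BA); C,S=np.cos(a),np.sin(a)
def w(lx,ly,z): return [BX+C*lx-S*ly,BY+S*lx+C*ly,z]
for y in (.123,.041,-.041,-.05,-.06,-.065,-.07,-.08): print(y,proj(d,w(-.050,y-.007,.1254)).round(1))
print('obs 277.9,178.5  290.9,188.5  307.1,201.5')
need(slot(-.123,.10,.235),slot(-.123,.10,.160),slot(-.08,.10,.160))
```

```text
0.123 [278.4 178.5]
0.041 [291.1 188.9]
-0.041 [304.7 200. ]
-0.05 [306.3 201.3]
-0.06 [308.  202.7]
-0.065 [308.9 203.4]
-0.07 [309.8 204.1]
-0.08 [311.6 205.6]
obs 277.9,178.5  290.9,188.5  307.1,201.5
t 22.9 cmd [ 0.6185  0.1361  0.235  98.4553] meas [0.6172 0.134  0.2341] F [ 0.3  0.7 -0.5] w 0.158 j6 -1.61
  shift cm [-0.03 -0.    8.79] turn 0.0
  shift cm [-0.03  7.5   8.79] turn 0.0
  shift cm [4.27 7.5  8.79] turn 0.0
```

It now sits at about y −55 mm instead of −41 mm, which blocks the last slot. I'll nudge its fin back along the rail with the edge of the held shield, from in front and above the lower bar.

Request:
jog_arm(plan=[0, 0, 0, 3, 0, 0, 0, 0, 6, 0, 0, 0, 0, 8.8, 0, 0, 0, 0, 8.8, 0, 0, 0, 0, 8.8, 0, 0, 0, 2.5, 8.8, 0, 0, 0, 5, 8.8, 0, 0, 0, 7.5, 8.8, 0, 0, 0, 7.5, 8.8, 0, 0, 0, 7.5, 8.8, 0])

```text
t: 23.77
position: [0.5311, 0.1224, 0.1589]
orientation: [0.463, -0.462, -0.535, 0.536]
ft_force: [0.5, 0.2, -1.4]
gripper_width: 0.157
```

Run:
```python
from h import *
did(0,7.5,8.8,0)
need(slot(-.08,.10,.160))
grab('side','s16.png'); crop('s16',250,140,370,230,6.5,'c26.png')
```

```text
t 23.8 cmd [ 0.5315  0.1231  0.16   98.4553] meas [0.5311 0.1224 0.1589] F [ 0.5  0.2 -1.4] w 0.157 j6 -1.62
  shift cm [ 4.27 -0.   -0.01] turn 0.0
```

View pics/c26.png

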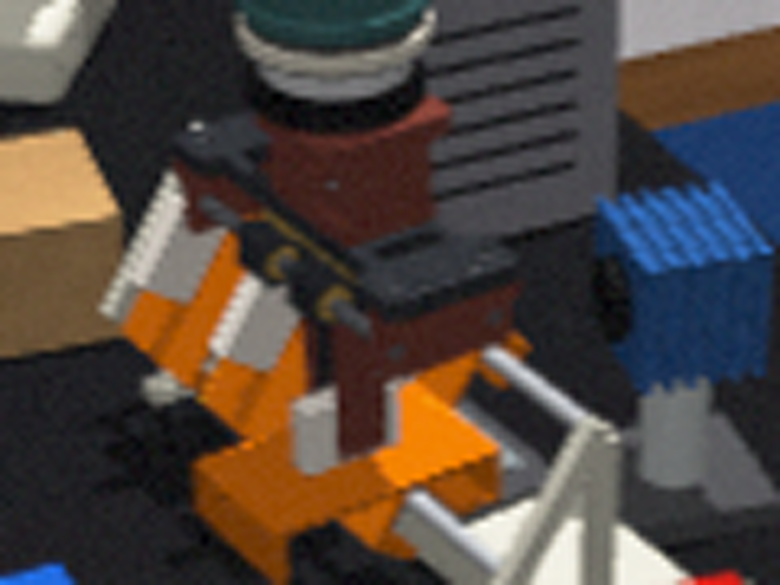

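Clear. Pushing sideways slowly, then coming back.

Request:
jog_arm(plan=[0, 1.0, 0, 0, 0, 0, 2.0, 0, 0, 0, 0, 2.4, 0, 0, 0, 0, 2.8, 0, 0, 0, 0, 3.2, 0, 0, 0, 0, 3.6, 0, 0, 0, 0, 3.6, 0, 0, 0])

```text
t: 24.4
position: [0.5258, 0.1595, 0.1599]
orientation: [-0.462, 0.462, 0.536, -0.535]
ft_force: [0.2, -0.4, -1.5]
gripper_width: 0.159
```

Request:
jog_arm(plan=[0, 0.3, 0, 0, 0, 0, 0.6, 0, 0, 0, 0, 0.6, 0, 0, 0, 0, -1, 0, 0, 0, 0, -3.6, 0, 0, 0, 0, -3.6, 0, 0, 0, 0, -3.6, -3, 0, 0, 0, -3.6, -7.5, 0, 0, 0, -3.6, -7.5, 0, 0])

```text
t: 25.15
position: [0.5346, 0.1237, 0.2407]
orientation: [-0.46, 0.464, 0.538, -0.533]
ft_force: [1.6, 0.8, -0.2]
gripper_width: 0.155
```

Run:
```python
from h import *
did(3.6,0,0,0);did(-3.6,-7.5,0,0)
need(slot(-.125,.012,.235))
grab('side','s17.png'); crop('s17',250,140,370,230,6.5,'c27.png')
```

```text
t 25.1 cmd [ 0.5315  0.1231  0.235  98.4553] meas [0.5346 0.1237 0.2407] F [ 1.6  0.8 -0.2] w 0.155 j6 -1.62
  shift cm [-0.23 -0.   -8.81] turn 0.0
```

View pics/c27.png

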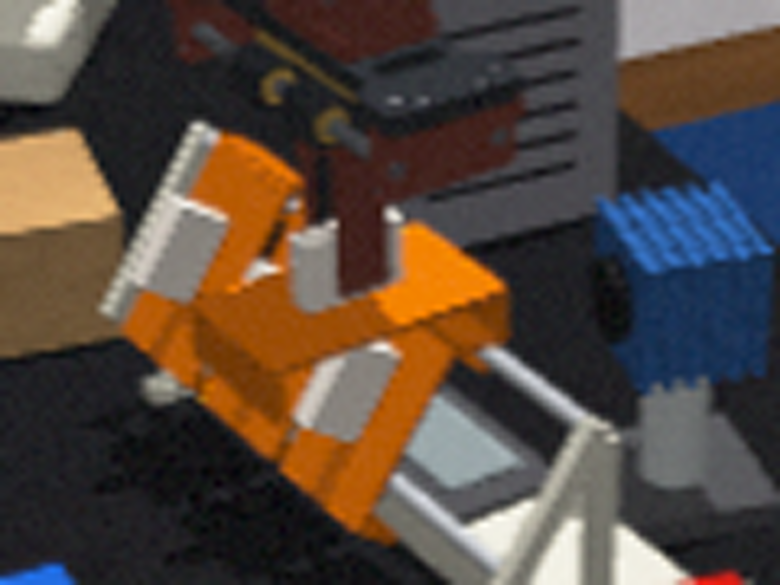

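Shield 3 is back at y ≈ −38 mm. I move forward over the last slot.

Request:
jog_arm(plan=[0, -0.2, 0, -3, 0, 0, -0.2, 0, -6, 0, 0, -0.2, 0, -8.8, 0, 0, -0.2, 0, -8.8, 0, 0, -0.2, 0, -8.8, 0, 0, -0.2, 0, -8.8, 0])

```text
t: 25.7
position: [0.6168, 0.1341, 0.233]
orientation: [0.463, -0.461, -0.535, 0.536]
ft_force: [0.2, -0.1, -1.3]
gripper_width: 0.156
```

Run:
```python
from h import *
did(-.2,0,-8.8,0)
need(slot(-.125,.012,.171),slot(-.125,.0475,.171))
grab('side','s18.png'); crop('s18',250,120,370,230,5.5,'c28.png')
```

```text
t 25.7 cmd [ 0.6188  0.1341  0.235  98.4553] meas [0.6168 0.1341 0.233 ] F [ 0.2 -0.1 -1.3] w 0.156 j6 -1.61
  shift cm [-0.03  6.4  -0.01] turn 0.0
  shift cm [-0.03  6.4   3.54] turn 0.0
```

View pics/c28.png

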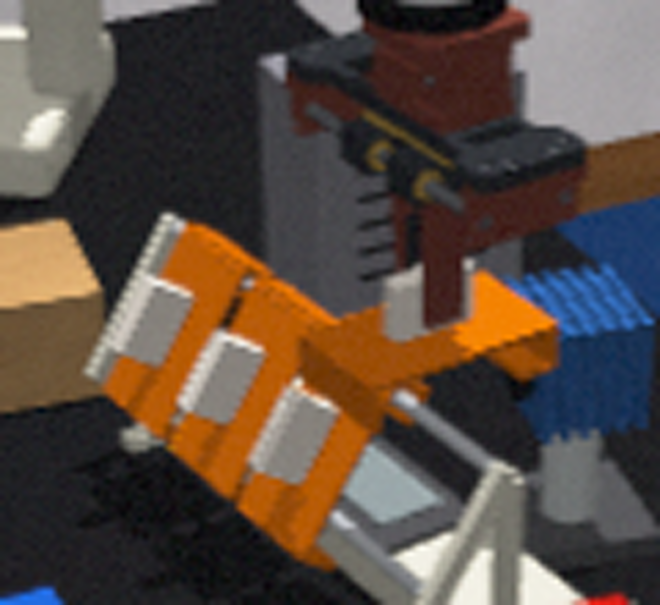

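Slot free. Lower and pull back into the hook.

Request:
jog_arm(plan=[0, 0, 2.2, 0, 0, 0, 0, 4.4, 0, 0, 0, 0, 6.4, 0, 0, 0, 0, 6.4, 0, 0, 0, 0, 6.4, 0, 0, 0, 0, 6.4, 1.2, 0, 0, 0, 6.4, 2.4, 0, 0, 0, 6.4, 3.5, 0, 0, 0, 6.4, 3.5, 0, 0, 0, 6.4, 3.5, 0])

```text
t: 26.58
position: [0.5836, 0.1288, 0.1719]
orientation: [-0.462, 0.462, 0.536, -0.535]
ft_force: [-0.4, 0.3, -1.0]
gripper_width: 0.157
```

Run:
```python
from h import *
did(0,6.4,3.5,0)
need(slot(-.125,.049,.171))
grab('side','s19.png'); crop('s19',250,140,370,230,6.5,'c29.png')
```

```text
t 26.6 cmd [ 0.5842  0.1289  0.171  98.4553] meas [0.5836 0.1288 0.1719] F [-0.4  0.3 -1. ] w 0.157 j6 -1.62
  shift cm [-0.03 -0.    0.19] turn 0.0
```

View pics/c29.png

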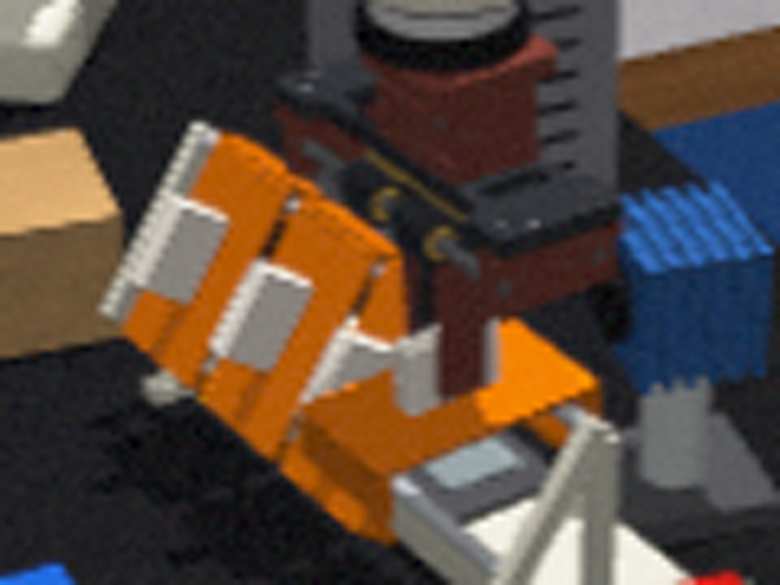

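Request:
jog_arm(plan=[0.4, 0, 0, 0, 0, 0.4, 0, 0, 0, 0, 0.4, 0, 0, 0, 0, 0.4, 0, 0, 0, 0, 0.4, 0, 0, 0, 0, 0.4, 0, 0, 0, 0, 0.4, 0, 0, 0, 0, 0.4, 0, -3, 0, 0, 0.4, 0, -7, 0, 0, 0.4, 0, -7, 0, 0])

```text
t: 27.47
position: [0.5879, 0.1293, 0.2476]
orientation: [-0.459, 0.465, 0.538, -0.533]
ft_force: [1.5, -0.1, 0.6]
gripper_width: 0.402
```

Run:
```python
from h import *
did(0,-7,0,0)
grab('side','s20.png'); crop('s20',250,140,370,230,6.5,'c30.png')
need((.642,.0052,.241,-7.2))
```

```text
t 27.5 cmd [ 0.5842  0.1289  0.241  98.4553] meas [0.5869 0.1291 0.245 ] F [ 1.1 -0.7 -0.3] w 0.401 j6 -1.62
  shift cm [-13.09  -0.    -3.9 ] turn 15.7
```

View pics/c30.png

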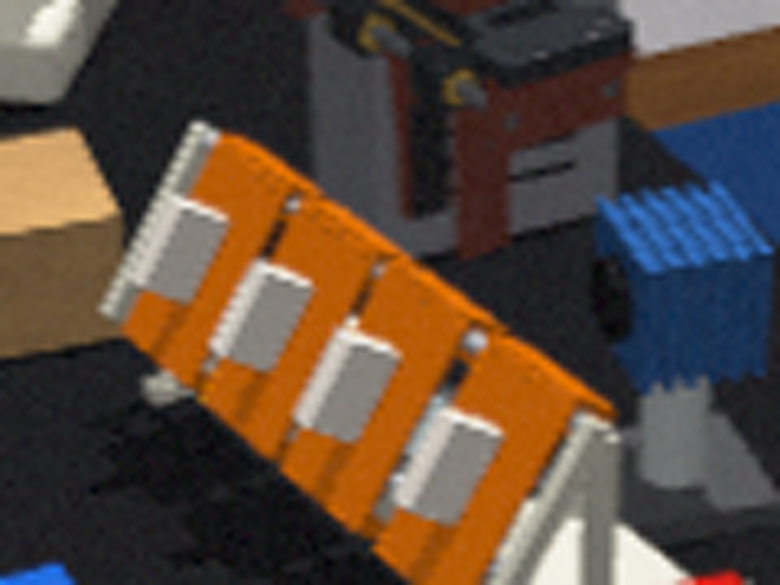

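Run:
```python
from h import *
d=load('s20')
a=np.radians(BA); C,S=np.cos(a),np.sin(a)
def w(lx,ly,z): return [BX+C*lx-S*ly,BY+S*lx+C*ly,z]
for y in (-.11,-.123,-.13,-.14): print(y,proj(d,w(-.050,y-.007,.1254)).round(1))
im=cv2.imread('pics/s20.png')
for y in (.123,.041,-.038,-.125):
    for lx,ly,z in [(-49-60,35,10),(-49+60,35,10),(-49+60,-35,10),(-109,-35,10)]:
        pass
    P=[]
    for s,ly in [(-109,.035),(11,.035),(11,-.035),(-109,-.035)]:
        c5,s5=np.cos(np.radians(55)),np.sin(np.radians(55)); X=(s*c5-10*s5)/1000; Z=.15+(s*s5+10*c5)/1000
        P.append(proj(d,w(X,y+ly,Z)))
    P=np.array(P)
    print(y,P.round(1).tolist())
big=cv2.resize(im[140:245,250:370],None,fx=6.5,fy=6.5,interpolation=cv2.INTER_CUBIC)
for y in (.123,.041,-.038,-.125):
    P=[]
    for s,ly in [(-109,.035),(11,.035),(11,-.035),(-109,-.035)]:
        X=(s*c5-10*s5)/1000; Z=.15+(s*s5+10*c5)/1000; P.append((proj(d,w(X,y+ly,Z))-[250,140])*6.5)
    cv2.polylines(big,[np.int32(P)],True,(255,255,0),1)
cv2.imwrite('pics/c31.png',big)
```

```text
-0.11 [317. 210.]
-0.123 [319.4 212. ]
-0.13 [320.7 213. ]
-0.14 [322.6 214.6]
0.123 [[268.2, 190.2], [283.7, 159.3], [294.5, 167.3], [278.3, 199.0]]
0.041 [[280.1, 200.6], [296.4, 168.8], [308.0, 177.5], [290.9, 210.1]]
-0.038 [[292.4, 211.3], [309.5, 178.6], [321.9, 187.9], [304.0, 221.4]]
-0.125 [[306.9, 224.0], [325.0, 190.3], [338.5, 200.3], [319.4, 235.0]]
```

View pics/c31.png

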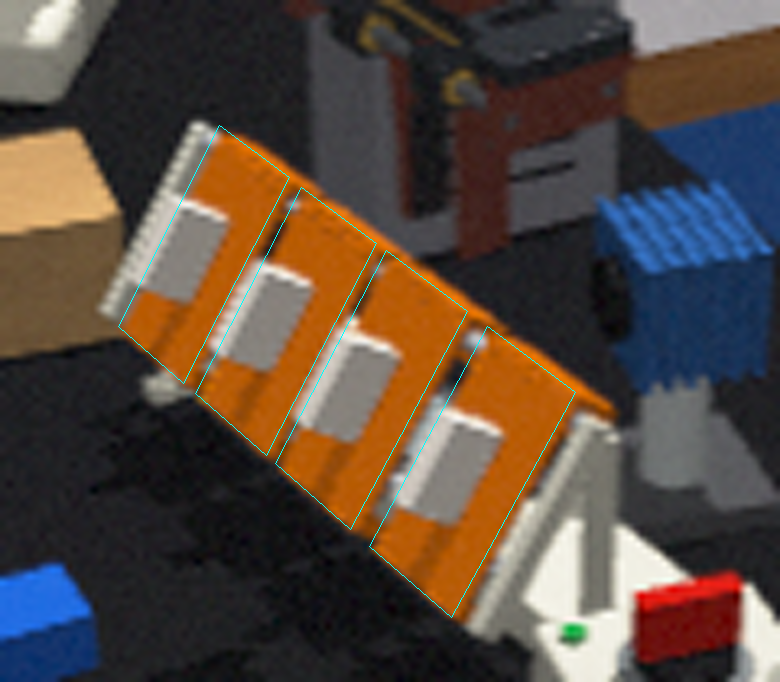

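All four outlines, predicted from the seated geometry at y = 123, 41, −38 and −125 mm, match the picture. Now to the key.

Request:
jog_arm(plan=[0.5, -3, 0, -1, 4, 0.5, -6.5, 0, -2, 8, 0.5, -10, 0, -3, 12, 0.5, -13.1, 0, -3.9, 15.7, 0.5, -13.1, 0, -3.9, 15.7, 0.5, -13.1, 0, -3.9, 15.7, 0.5, -13.1, 0, -3.9, 15.7])

```text
t: 28.1
position: [0.6407, 0.0053, 0.2396]
orientation: [0.531, -0.53, -0.467, 0.468]
ft_force: [0.3, 0.1, -0.7]
gripper_width: 0.498
```

Run:
```python
from h import *
did(-13.1,0,-3.9,15.7)
grab('wrist','w6.png')
need((.642,.0052,.16,-7.2),(.642,.0052,.093,-7.2))
d=load('w6'); 
hsv=cv2.cvtColor(d['frame'],cv2.COLOR_RGB2HSV); m=(hsv[:,:,1]>150)&((hsv[:,:,0]<4)|(hsv[:,:,0]>174))&(hsv[:,:,2]>170); p=np.argwhere(m)[:,::-1].astype(np.float32); print(len(p))
if len(p)>20:
    r=cv2.minAreaRect(p); print(r,rect3(d,r,.114))
```

```text
t 28.1 cmd [6.42000e-01 5.10000e-03 2.41000e-01 8.27553e+01] meas [0.6406 0.0059 0.2399] F [-0.6  0.3 -1.5] w 0.500 j6 -1.54
  shift cm [0.01 8.1  0.  ] turn -0.0
  shift cm [1.00e-02 1.48e+01 0.00e+00] turn -0.0
913
((318.4999694824219, 241.5), (14.999998092651367, 56.99999237060547), 0.0) (array([0.6451557 , 0.00847445]), np.float64(-7.450083955657815), np.float64(0.04721126336754485), np.float64(0.011771486348361615))
```

View pics/w6.png

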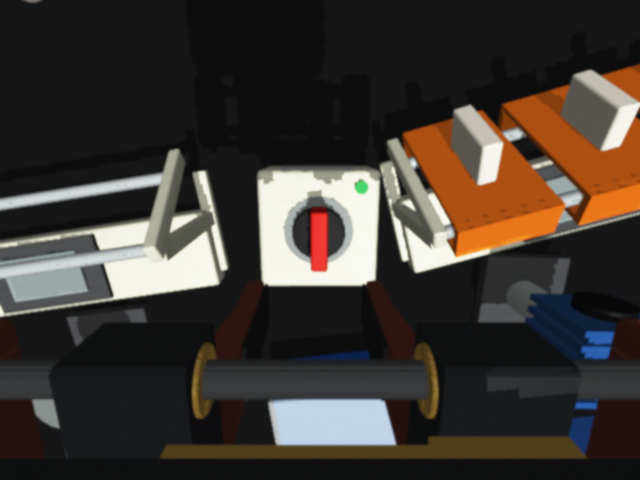

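The key is aligned and centred at wrist (318,241). I descend and grip its upper part.

Request:
jog_arm(plan=[0.5, 0, 3, 0, 0, 0.5, 0, 6, 0, 0, 0.5, 0, 9, 0, 0, 0.5, 0, 12, 0, 0, 0.5, 0, 14, 0, 0, 0.5, 0, 14.8, 0, 0, 0.5, 0, 14.8, 0, 0, 0, 0, 14.8, 0, 0, 0, 0, 14.8, 0, 0, 0, 0, 14.8, 0, 0, 0, 0, 14.8, 0, 0, 0, 0, 14.8, 0, 0])

```text
t: 29.15
position: [0.643, 0.0078, 0.0943]
orientation: [0.532, -0.531, -0.469, 0.465]
ft_force: [1.8, 19.7, 3.9]
gripper_width: 0.164
```

Run:
```python
from h import *
did(0,14.8,0,0); need()
grab('side','s21.png'); crop('s21',260,130,400,250,5.5,'c32.png')
```

```text
t 29.1 cmd [6.42000e-01 5.10000e-03 9.30000e-02 8.27553e+01] meas [0.643  0.0078 0.0943] F [ 1.8 19.7  3.9] w 0.164 j6 -1.54
```

View pics/c32.png

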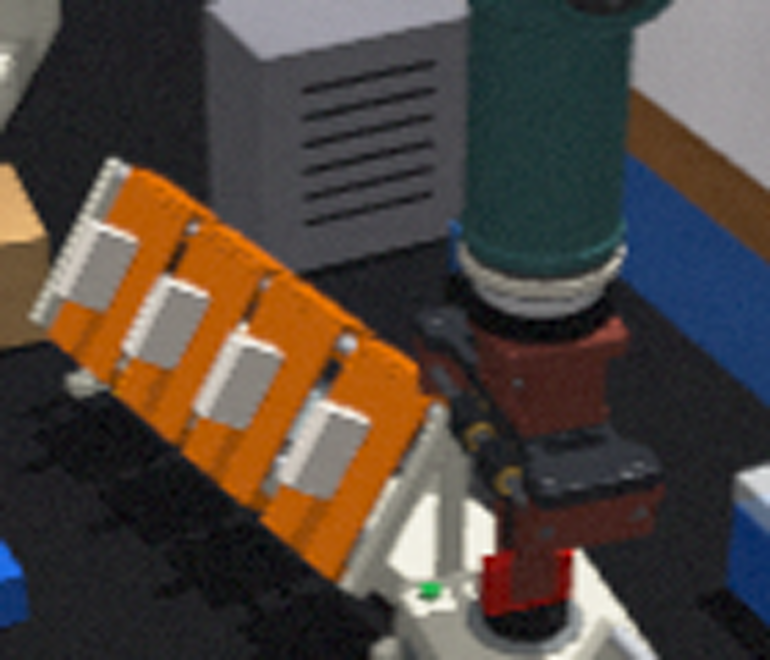

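A side force of 20 N says the key sits about 3 mm further to +y, which agrees with the wrist estimate. I recentre before turning.

Request:
jog_arm(plan=[0, 0.15, 0, -0.1, 0, 0, 0.3, 0, -0.1, 0, 0, 0.3, 0, -0.1, 0, 0, 0.3, 0, -0.1, 0])

```text
t: 29.53
position: [0.6432, 0.0083, 0.0943]
orientation: [-0.531, 0.531, 0.468, -0.467]
ft_force: [-2.2, 3.0, 6.0]
gripper_width: 0.157
```

Run:
```python
from h import *
did(.3,0,-.1,0); need()
```

```text
t 29.5 cmd [6.43400e-01 7.90000e-03 9.30000e-02 8.27553e+01] meas [0.6432 0.0083 0.0943] F [-2.2  3.   6. ] w 0.157 j6 -1.54
```

Forces are low now. Turning clockwise 70° (positive about the downward tool axis).

Request:
jog_arm(plan=[0, 0, 0, 0, 6.5, 0, 0, 0, 0, 13, 0, 0, 0, 0, 19.5, 0, 0, 0, 0, 26, 0, 0, 0, 0, 32.5, 0, 0, 0, 0, 39, 0, 0, 0, 0, 45.5, 0, 0, 0, 0, 52, 0, 0, 0, 0, 58, 0, 0, 0, 0, 64, 0, 0, 0, 0, 67, 0, 0, 0, 0, 69])

```text
t: 30.53
position: [0.6444, 0.0097, 0.0943]
orientation: [0.703, -0.701, -0.085, 0.082]
ft_force: [1.9, 6.9, 3.1]
gripper_width: 0.158
```

Request:
jog_arm(plan=[0, 0, 0, 0, 1, 0, 0, 0, 0, 1, 0, 0, 0, 0, 1])

```text
t: 30.78
position: [0.6445, 0.0097, 0.0943]
orientation: [0.703, -0.702, -0.08, 0.077]
ft_force: [1.3, 7.6, 3.3]
gripper_width: 0.155
```

Run:
```python
from h import *
did(0,0,0,70); need(); s=arm.observe(); print(s['ft_torque'],s['effort'][5],np.degrees(s['joint_positions'][0]-s['joint_positions'][5]))
grab('wrist','w7.png'); grab('side','s22.png'); crop('s22',290,150,410,250,6,'c33.png')
```

```text
t 30.8 cmd [6.43400e-01 7.90000e-03 9.30000e-02 1.27553e+01] meas [0.6445 0.0097 0.0943] F [1.3 7.6 3.3] w 0.155 j6 -0.32
[ 1.1739502  -0.06539942  0.49639915] 0.5501241981983185 12.846906389751645
```

View pics/w7.png

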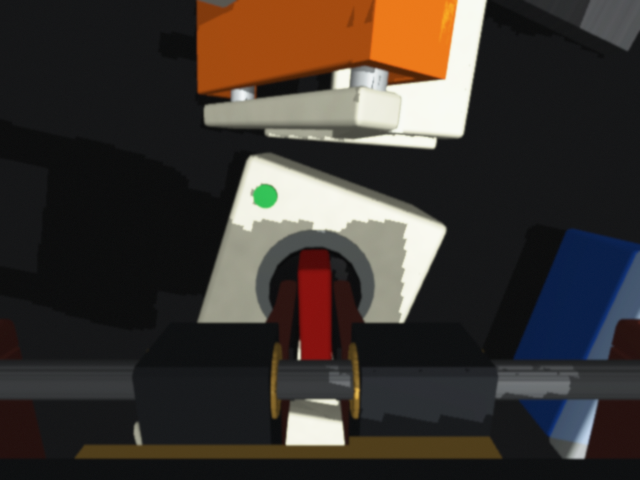

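View pics/c33.png

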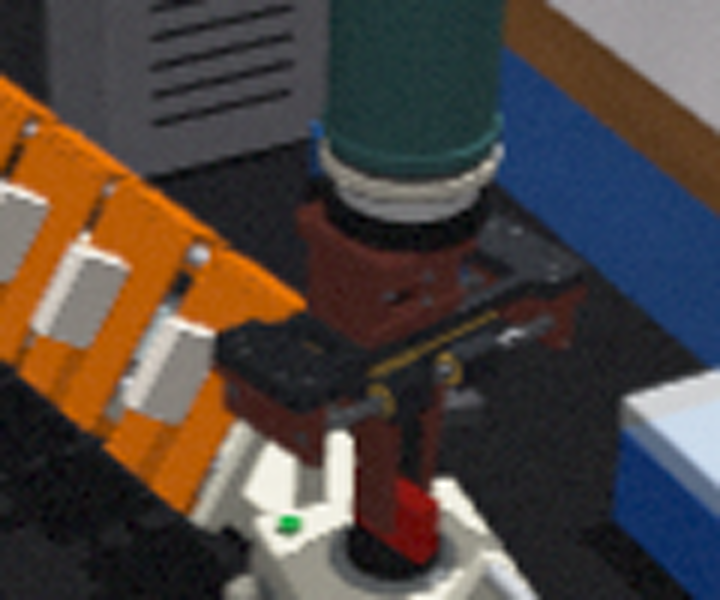

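The key is at its stop (torque 0.5 N m, above the 0.12 N m of the spring alone). I hold it, then open wide so it springs back freely.

Request:
jog_arm(plan=[0, 0, 0, 0, 0, 0, 0, 0, 0, 0, 0, 0, 0, 0, 0, 0, 0, 0, 0, 0, 1, 0, 0, 0, 0, 1, 0, 0, 0, 0, 1, 0, 0, 0, 0, 1, 0, 0, 0, 0, 1, 0, 0, 0, 0, 1, 0, 0, 0, 0, 1, 0, 0, 0, 0, 1, 0, 0, 0, 0])

```text
t: 31.88
position: [0.6427, 0.0072, 0.0925]
orientation: [-0.703, 0.703, 0.078, -0.078]
ft_force: [-0.6, -0.4, -0.6]
gripper_width: 0.723
```

Request:
jog_arm(plan=[1, 0, -2, 0, 0, 1, 0, -5, 0, 0, 1, 0, -9, 0, 0, 1, 0, -13, 0, 0, 1, 0, -16, 0, 0, 1, 0, -16, 0, 0, 1, 0, -16, 0, 0])

```text
t: 32.47
position: [0.6444, 0.0073, 0.2551]
orientation: [-0.702, 0.703, 0.08, -0.077]
ft_force: [-0.1, 0.0, 0.6]
gripper_width: 0.997
```

Run:
```python
from h import *
did(0,-16,0,0); need((.43,-.1,.25,0))
grab('wrist','w8.png'); grab('side','s23.png'); grab('top','t8.png'); crop('s23',250,130,390,250,5.5,'c34.png')
```

```text
t 32.5 cmd [6.43400e-01 7.90000e-03 2.53000e-01 1.27553e+01] meas [0.6444 0.0073 0.2551] F [-0.1  0.   0.6] w 0.997 j6 -0.32
  shift cm [-23.19   0.3   -5.82] turn -77.2
```

View pics/w8.png

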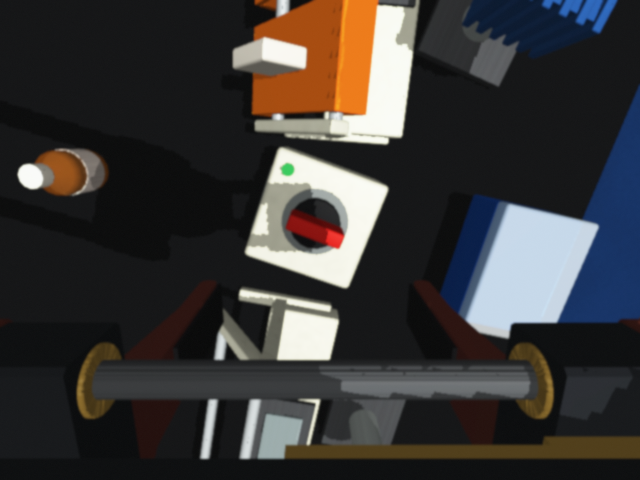

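View pics/c34.png

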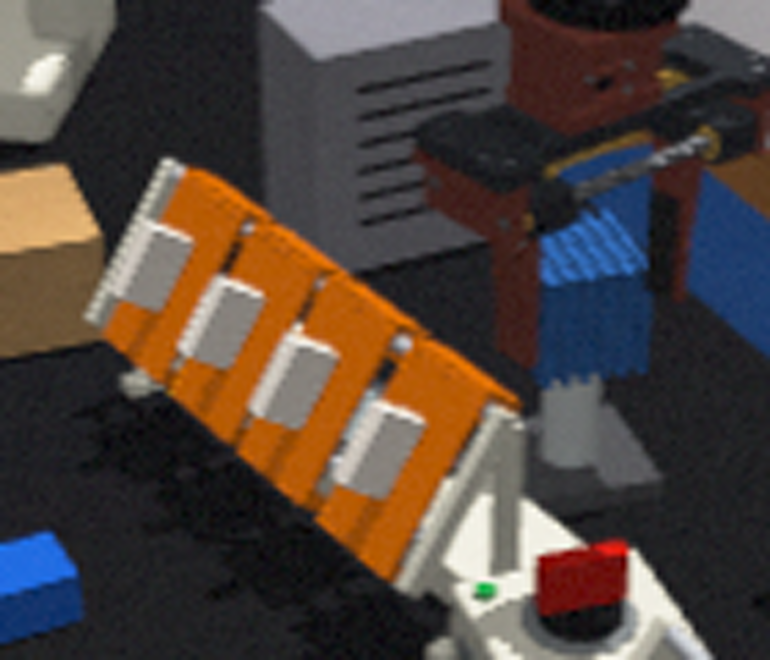

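View pics/t8.png

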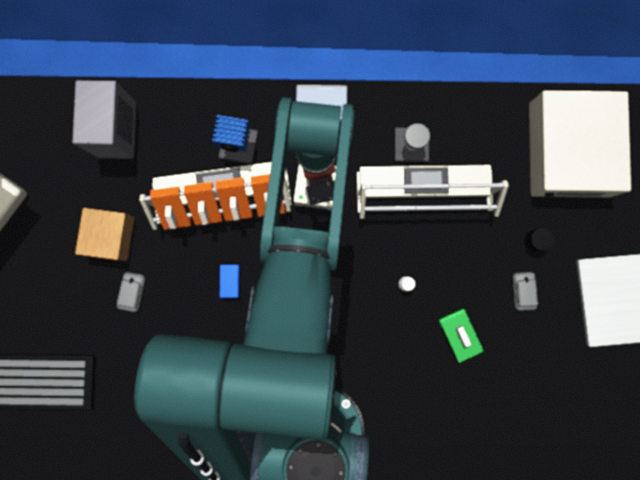

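View pics/s23.png

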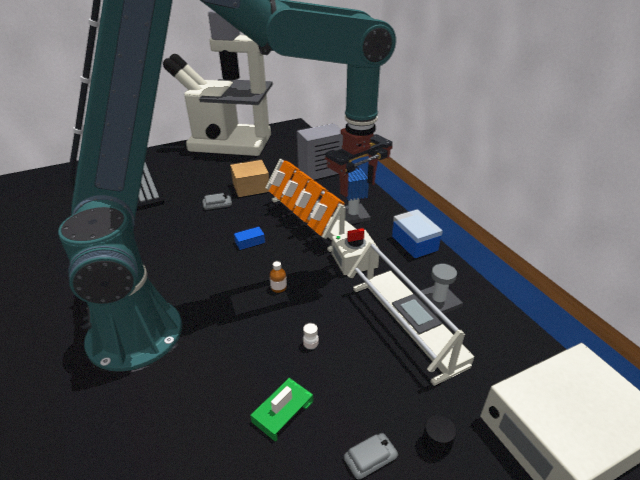

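The four shields hang side by side at top (165–270,200). The key is back in line with its box, the bystanders are where they started, and the gripper touches nothing. Handing in.

Run:
```python
from h import *
print(arm.hand_in())
```

```text
the job is handed in; nothing more can be done
None
```

I hung all four amber shields on the left bay, the one with the blue camera. I then turned the key clockwise about 70° to its stop, held it for more than half a second and let it spring back. The job was handed in at about 32.5 s of the 210 s allowed; it reported no verdict.

- **Knocked shield:** the third shield slid about 14 mm along the rail while I carried the fourth. I nudged it back with the edge of the held shield before hanging that one.
- **Off-centre key:** my first grip on the key was about 3 mm off and gave a 20 N side force. I recentred before turning.
- **Shield positions:** in the side view taken before I turned the key, the shields matched the predicted seated outlines at y ≈ +123, +41, −38 and −125 mm. The final pictures look unchanged.
- **Key and bench:** the key lies square with its box again. The bystanders and the green shield are where they started as far as the pictures show; the final top view hides the bottle under the arm, but the side view shows it in place. The gripper is clear, and the wrist force reads about 0 N.
- **Not measured directly:** I could not read the key's joint value. The stop is inferred from the 70° turn and a torque of about 0.5 N m.

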